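# Knock the jammed spacer collars out of the canister and stack them

### The job

The cake slicer's square spacer collars are jammed in the neck of their metal canister. Tip the canister mouth-down and tap its rim on the bar of the knock tray until every collar has come out into the tray, lay the empty canister back on the counter clear of the tray, and then build the stack on the upright post, everything fully home: the wide flat base ring first, then all the collars from the thickest to the thinnest, and the tall clamping ring on top. Leave the other things on the counter where they are.

Things in the scene. Friction and masses are not known exactly. Their poses are not given: they have to be found in the camera images.
- canister: Loose aluminium canister of square section lying with its mouth roughly toward the knock tray: 90 long, 46 wide, 51 high, 0.22 kg; it may get knocked aside. Origin: centre of its underside; y along its length, z up through its slotted top; y = -45 is the open mouth, y = +45 closed. Bore 40 x 40; the underside wall is 8 thick, the others 3. The collars show through a 16 wide slot in the top.
- canister_mouth (a point): Centre of the open mouth, at (0, -45, 28) in the canister's frame. With the canister tipped about 40 to 45 degrees mouth-down, underside below, and moved along its own length so that the 8 thick lower rim edge strikes the bar at 0.2 to 0.3 m/s, the collars creep out some mm a tap; a slow push moves nothing.
- canister_rim (a point): Middle of the end face of the 8 thick underside wall at the mouth, at (0, -45, 3) in the canister's frame: the hard lower rim edge to tap with. Stop at the knock: pressing on makes the canister turn in the grip. Strike the bar with it no higher than 4 above the underside, or the bar stands in the way of the collars.
- canister_lip (a point): Middle of the underside of a sprung rubber pad in the top of the bore, 6 inside the mouth, at (0, -39, 45) in the canister's frame (1 below the top of a passing collar). It squeezes a collar passing under it with about 1.1 N, so that tipping alone does not free them all.
- collar_22: Thickest spacer collar: steel, 38 x 38 square and 22 thick, with an 18 square hole through it along its own y axis; 0.05 kg. Origin: its centre. Starts inside the canister with its y along the canister's. Two or three of the collars are present in a run, in any order in the canister.
- collar_18: Middle spacer collar: as the thickest one but 18 thick (38 x 38 square, 18 square hole along its y axis, origin at its centre).
- collar_14: Thinnest spacer collar: as the others but 14 thick (38 x 38 square, 18 square hole along its y axis, origin at its centre).
- knock_tray: Shallow steel tray, 150 (x) by 200 (y), fixed to the counter. Origin: centre of its underside. Floor 4 thick (its top at z = 4), 10 high walls 3 thick on the sides and on the -x edge; no wall on the +x edge, where the knock bar runs instead between two 30 high black blocks at the corners.
- knock_bar (a point): Middle of the knock bar's centre line: a hard round bar, 6 in diameter, along the tray's y axis, 188 long, at (68, 0, 24) in the tray's frame.
- post_stand: Stacking post: a steel foot 90 x 90 and 12 thick, with a round post of 12 diameter standing in its middle, its tapered tip 110 above the counter; loose, 0.9 kg, and may get knocked aside. Origin: centre of the foot's underside, z along the post. With the base ring and all three collars home the collars' centres stand at z = 33, 53 and 69 in this frame.
- base_ring: Wide flat round ring of dark steel lying on the counter beyond the post stand: 46 outer diameter, 10 high, round hole of 18 diameter along z; 0.07 kg, loose. Origin: centre of its underside. It goes on the post first, under the collars. It and the clamping ring may change places.
- clamp_ring: Tall round clamping ring of dark steel standing on the counter beyond the post stand: 36 outer diameter, 24 high, round hole of 18 diameter along z; 0.08 kg, loose. Origin: centre of its underside. It goes on the post last, on top of the collars.
- jam_jar: Bystander: closed jam jar, 62 diameter, 85 high; origin at the centre of its underside. Leave alone.
- card_reader: Bystander: small white square card reader, 68 x 68 x 14; origin at the centre of its underside. Leave alone.

How it is judged:
On the way, in this order (a step that is already met when the one before it is completed fails the run):
1. the canister is tipped mouth-down and its rim tapped on the knock bar (angle between canister's own y axis and vertical below 1.2 rad and contact force between canister and knock_tray above 1 N and x of canister_rim in the frame of knock_bar between -0.02 and 0.02 m and y of canister_rim in the frame of knock_bar between -0.1 and 0.1 m and z of canister_rim in the frame of knock_bar between -0.02 and 0.02 m).
2. every collar is out of the canister and the canister lies on the counter clear of the tray (angle between canister's own y axis and vertical between 1.45 and 1.69 rad and height (world z) of canister below 0.054 m and horizontal distance between canister and knock_tray above 0.13 m and linear speed of canister below 0.02 m/s and distance between each of collar_22, collar_18, collar_14 and canister above 0.09 m), for 0.2 s.
3. all collars are stacked on the post over the base ring (horizontal distance between each of collar_22, collar_18, collar_14 and post_stand below 0.006 m and angle between the y axis of each of collar_22, collar_18, collar_14 and the z axis of post_stand, either way round below 0.1 rad and linear speed of each of collar_22, collar_18, collar_14 below 0.02 m/s and z of collar_22 in the frame of post_stand below 0.0355 m and z of collar_18 in the frame of post_stand below 0.0555 m and z of collar_14 in the frame of post_stand between 0.04 and 0.0715 m), for 0.2 s.
At the end, for the whole second after the job is handed in: All collars present sit on the post within 6 mm of its axis, flat within 0.1 rad and home to 2.5 mm, over the base ring, thickest lowest, thinnest highest, the clamping ring on top; the post stands upright; the canister lies on the counter, its centre over 130 mm from the tray's; all at rest (all of step 3 and horizontal distance between each of base_ring, clamp_ring and post_stand below 0.007 m and angle between the z axis of each of base_ring, clamp_ring and the z axis of post_stand, either way round below 0.1 rad and linear speed of each of base_ring, clamp_ring, canister below 0.02 m/s and z of base_ring in the frame of post_stand below 0.0245 m and z of clamp_ring in the frame of post_stand between 0.05 and 0.103 m and angle between canister's own y axis and vertical between 1.45 and 1.69 rad and height (world z) of canister below 0.054 m and horizontal distance between canister and knock_tray above 0.13 m and angle between post_stand's own z axis and vertical below 0.05 rad and height (world z) of post_stand below 0.006 m); the robot touches nothing.
It fails at once if jam jar is pushed more than 30 mm away (distance of jam_jar from where it was at the start of the episode above 0.03 m).
It fails at once if card reader is pushed more than 30 mm away (distance of card_reader from where it was at the start of the episode above 0.03 m).
It fails at once if the jam jar is tipped (angle between jam_jar's own z axis and vertical above 0.5 rad).
Of collar_22, collar_18, collar_14 only 2 to 3 are there at a start; the rules pass over those that are not, and their reading is None.
At some moment in a run one of canister, post_stand may be knocked a few centimetres aside while the robot is not near it.
It also fails if it takes over 208 s, if anything falls off the work surface, if the arm or the gripper's body presses on something with over 40 N, if the wrist force passes 120 N, or if a joint passes its speed limit or range.

### The arm

A 6-joint arm with a two-finger parallel gripper is mounted at the origin on the work surface; the furniture and walls round the work are solid. World frame = base frame: x ahead of the robot, y to its left, z up, the work surface at z = 0. Lengths are in m, angles in rad, forces in N, time in s.
With the tool pointing down it reaches from about 0.35 to 0.975 m from the base axis. Payload 7.1 kg.
Tool frame: the origin (TCP) lies between the finger pads; the fingertips stand robot.finger_overhang ahead of it and the grasp point (between the pads) lies 3 mm ahead of it (robot.finger_overhang is the distance from the TCP to the fingertips, in m); z points along the fingers, y is the direction in which the jaws open and shut (so a half turn about z gives the same grasp; the last joint's range is limited). The gripper opens to 88 mm and grips with 3 to 60 N. Pads are 20 mm wide; open, the fingers measure 115 mm over their backs; the gripper's body (75 mm by 178 mm) begins 61 mm behind the grasp point.
Start: joints at [1.208, 0.423, 1.63, -0, 1.089, -0.019], TCP at [0.211, 0.588, 0.245] pointing down, gripper open.
Joint ranges: [-3, 3], [-0.9, 2.11], [0.09, 2.58], [-1.31, 4.45], [0.11, 2.69], [-2.54, 2.54]. Speed limits (rad/s): [2.39, 2.39, 3.01, 3.14, 3.14, 3.14].

### API

Orientations are given as a unit quaternion [x, y, z, w].
In Python, from station import robot gives the robot as it stands. The module is installed in compiled form; this text tells all that it offers.
- The arm moves only by the tool step_arm, never from a script. Its argument "targets" is a list of rows, each an object of numbers: "gripper": the opening, from 0 (shut) to 1 (fully open); "tx", "ty", "tz": the shift along the world's x, y, z in cm; "yaw": the turn about the world's z in degrees. A call has 1 to 5 rows; each row is the pose to reach, as a shift and turn from the pose measured when the call began; what a row does not reach only later rows make up. A row lasts 1/8 s, in which the tool goes at most 62.5 mm and 10.7 degrees, less where a joint would pass 70% of its speed; a pose out of reach is approached as far as the arm can. A call with a gripper value outside its range is refused whole. The fingers move at their own pace and stop on an object; "grip_force" is the grip in N (left out, the last holds). Time passes only in rows, so rows that repeat a pose let the fingers close. It gives the time, the measured TCP pose, the force and the opening at its end, in the units of the state.
- robot.state(): the state, without advancing time (a new reading comes with each control period).
- robot.get_image(name): name is "scene" or "top"; returns a dict with "pixels" (480x640x3 uint8, red, green, blue), "fovy" (degrees; the focal length in pixels is half the picture's height over the tangent of half this angle, whatever the lens; pixels are square), "cx", "cy" (the principal point, pixels), "R" (3x3) and "t" (3): a world point X has camera coordinates R X + t. Camera axes: x right, y down, z forward; pixel columns grow to the right and rows downward; lengths in m; the calibration is good to about 2 mm. A picture is of the moment at which its call begins. There is no depth.
- robot.job_done(): hands the job in, once; it reports no verdict.
The state is a dict: "time_s": time; "joint_positions": joint angles; "dq": joint speeds; "joint_torque": joint torques, N m; "eef_pos": TCP position; "tcp_rot": TCP orientation; "wrist_force": force on the tool from outside, world axes, zero at the start; "ft_torque": the same for the moment, N m; "finger_gap": opening from 0.0 (shut) to 1.0 (fully open).
Only numpy, scipy, OpenCV 4.12 (cv2) and the standard library are available. Lean on these libraries where they do the work, as an engineer would, in place of code of your own. Each camera call takes 0.05 s, during which the arm holds its last target.

## Working session

There is one attempt and no reset: what is moved stays moved. The work goes in short steps, Python scripts to look and compute and a tool call to move; the robot and the scene stay as the last step left them, time stands still between calls to the robot, and variables do not carry over. Pictures are saved under pics/ and viewed, and the job is handed in when it is done.

Besides the shell and the picture viewer there is one more tool, called after "Emit:" by a JSON object that holds its "api" and its "payload". step_arm: Moves the arm, as the interface text tells. Its arguments: {"type":"object","properties":{"targets":{"type":"array","items":{"type":"object","properties":{"gripper":{"type":"number"},"tx":{"type":"number"},"ty":{"type":"number"},"tz":{"type":"number"},"yaw":{"type":"number"}}}},"grip_force":{"type":"number"}},"required":["targets"]}

```bash
ls; mkdir -p pics
cat > h.py <<'E'
import numpy as np, cv2
from station import robot
def snap(name,fn,crop=None,scale=1):
    d=robot.get_image(name); np.savez('last_'+name+'.npz',**d)
    im=cv2.cvtColor(np.array(d['pixels'],dtype=np.uint8),cv2.COLOR_RGB2BGR)
    if crop: x0,y0,x1,y1=crop; im=im[y0:y1,x0:x1]
    if scale!=1: im=cv2.resize(im,None,fx=scale,fy=scale,interpolation=cv2.INTER_CUBIC)
    cv2.imwrite('pics/'+fn+'.png',im); return d
def recrop(name,fn,crop,scale):
    d=np.load('last_'+name+'.npz'); im=cv2.cvtColor(d['pixels'],cv2.COLOR_RGB2BGR)
    x0,y0,x1,y1=crop; im=cv2.resize(im[y0:y1,x0:x1],None,fx=scale,fy=scale,interpolation=cv2.INTER_CUBIC)
    cv2.imwrite('pics/'+fn+'.png',im)
def ld(name): return np.load('last_'+name+'.npz')
def p2w(d,u,v,z):
    f=240/np.tan(np.radians(float(d['fovy']))/2)
    ray=np.array([(u-float(d['cx']))/f,(v-float(d['cy']))/f,1.]); R=np.array(d['R']);t=np.array(d['t'])
    c=-R.T@t; r=R.T@ray; s=(z-c[2])/r[2]; return c+s*r
def w2p(d,X):
    f=240/np.tan(np.radians(float(d['fovy']))/2)
    q=np.array(d['R'])@np.array(X)+np.array(d['t']); return f*q[0]/q[2]+float(d['cx']),f*q[1]/q[2]+float(d['cy'])
def st():
    s=robot.state()
    print({k:(np.round(s[k],4).tolist()) for k in ('time_s','eef_pos','tcp_rot','wrist_force','ft_torque','finger_gap')})
E
python3 - <<'E'
from h import *
for n in ('scene','top'):
    d=snap(n,n+'0'); print(n,d['fovy'],d['cx'],d['cy'],np.round(-np.array(d['R']).T@np.array(d['t']),3),np.round(d['R'],3).tolist())
st(); print(robot.finger_overhang)
E
```

```text
pics
scene 43.58816363143062 321.43077595197155 232.93562289454582 [ 0.051 -0.655  0.977] [[0.885, -0.466, -0.008], [-0.359, -0.67, -0.65], [0.297, 0.578, -0.76]]
top 48.94965666763608 320.38934338843336 230.9866853034271 [0.356 0.047 1.168] [[0.025, -1.0, 0.003], [-0.999, -0.025, -0.047], [0.047, -0.002, -0.999]]
{'time_s': 0.1, 'eef_pos': [0.2105, 0.588, 0.244], 'tcp_rot': [0.1711, 0.9853, -0.0007, -0.0001], 'wrist_force': [-0.2757, -0.7985, 0.5338], 'ft_torque': [-0.0061, 0.0193, -0.0185], 'finger_gap': 1.0039}
0.022
```

```bash
python3 - <<'E'
from h import *
recrop('top','t1',(180,150,380,300),4)
recrop('top','t2',(370,150,500,300),5)
recrop('scene','s1',(200,120,400,300),4)
E
cat >> h.py <<'E'
def tpose(x,y,yaw):
    c,s=np.cos(yaw),np.sin(yaw); return np.array([[c,-s],[s,c]]),np.array([x,y])
def overlay(name,fn,polys,crop,scale):
    d=ld(name); im=cv2.cvtColor(d['pixels'],cv2.COLOR_RGB2BGR); x0,y0,x1,y1=crop
    im=cv2.resize(im[y0:y1,x0:x1],None,fx=scale,fy=scale,interpolation=cv2.INTER_CUBIC)
    for P,col in polys:
        q=np.array([[((w2p(d,X)[0]-x0+.5)*scale-.5),((w2p(d,X)[1]-y0+.5)*scale-.5)] for X in P])
        cv2.polylines(im,[np.round(q).astype(int)],False,col,1)
    cv2.imwrite('pics/'+fn+'.png',im)
def rect(x,y,yaw,hx,hy,z,ox=0,oy=0):
    R,t=tpose(x,y,yaw); return [np.r_[R@[ox+a*hx,oy+b*hy]+t,z] for a,b in((1,1),(1,-1),(-1,-1),(-1,1),(1,1))]
def circ(x,y,r,z): return [(x+r*np.cos(a),y+r*np.sin(a),z) for a in np.linspace(0,6.2832,40)]
E
python3 - <<'E'
from h import *
d=ld('top')
def q(u,v,z,c=(180,150),s=4): 
    p=p2w(d,c[0]+u/s,c[1]+v/s,z); print(np.round(p,4)); return p
print('tray');a=q(417,105,.03);b=q(460,457,.03);q(670,75,.01);q(720,430,.01)
print(np.degrees(np.arctan2(*(a-b)[:2][::-1])))
print('can');a=q(83,237,.051);b=q(243,184,.051);c=q(272,265,.051);e=q(110,318,.051)
print((a+b+c+e)/4, np.degrees(np.arctan2(*(a-b)[:2][::-1])))
print('rings/post'); 
f=lambda u,v,z:q(u,v,z,(370,150),5)
f(152,138,.024);f(365,148,.01);f(268,352,.110)
a=f(130,263,.012);b=f(327,270,.012);c=f(320,468,.012);e=f(120,460,.012);print((a+b+c+e)/4,np.degrees(np.arctan2(*(a-b)[:2][::-1])))
print('jar');q(77,490,.085)
E
```

```text
tray
[0.5267 0.1267 0.03  ]
[0.3366 0.0982 0.03  ]
[ 0.5498 -0.0113  0.01  ]
[ 0.3545 -0.0431  0.01  ]
8.510895761601398
can
[0.4486 0.3005 0.051 ]
[0.479  0.2165 0.051 ]
[0.4362 0.1997 0.051 ]
[0.4059 0.2847 0.051 ]
[0.44240329 0.25035601 0.051     ] 109.87276681214117
rings/post
[ 0.5309 -0.1266  0.024 ]
[ 0.531 -0.223  0.01 ]
[ 0.4323 -0.1617  0.11  ]
[ 0.4772 -0.1197  0.012 ]
[ 0.4762 -0.2065  0.012 ]
[ 0.389  -0.2047  0.012 ]
[ 0.3903 -0.1168  0.012 ]
[ 0.43316219 -0.16190058  0.012     ] 89.38123564268957
jar
[0.3158 0.2913 0.085 ]
```

Emit:
{"api": "step_arm", "payload": {"targets": [{"tx": 22.4,"ty": -31.7,"tz": -5,"yaw": -50.4,"gripper": 1},{"tx": 22.4,"ty": -31.7,"tz": -5,"yaw": -50.4,"gripper": 1},{"tx": 22.4,"ty": -31.7,"tz": -5,"yaw": -50.4,"gripper": 1},{"tx": 22.4,"ty": -31.7,"tz": -5,"yaw": -50.4,"gripper": 1},{"tx": 22.4,"ty": -31.7,"tz": -5,"yaw": -50.4,"gripper": 1}], "grip_force": 10}}

```text
time_s: 0.72
eef_pos: [0.39, 0.3334, 0.2039]
tcp_rot: [0.576, 0.817, -0.001, -0.0]
wrist_force: [0.7, 0.7, -0.2]
finger_gap: 1.004
```

Emit:
{"api": "step_arm", "payload": {"targets": [{"tx": 4.5,"ty": -6.2,"tz": -6,"yaw": 0.2,"gripper": 1},{"tx": 4.5,"ty": -6.2,"tz": -9,"yaw": 0.2,"gripper": 1},{"tx": 4.5,"ty": -6.2,"tz": -9,"yaw": 0.2,"gripper": 1},{"tx": 4.5,"ty": -6.2,"tz": -9,"yaw": 0.2,"gripper": 1}]}}

```text
time_s: 1.23
eef_pos: [0.4351, 0.2721, 0.1146]
tcp_rot: [0.575, 0.818, -0.0, -0.0]
wrist_force: [-0.7, 0.8, 0.2]
finger_gap: 1.0
```

Run:
```python
from h import *
snap('scene','s2',(200,80,400,260),4); snap('top','t3',(130,120,370,300),3.3); st()
```

```text
{'time_s': 1.325, 'eef_pos': [0.4355, 0.273, 0.1156], 'tcp_rot': [0.5742, 0.8187, 0.0008, 0.0002], 'wrist_force': [0.4278, 0.5514, 0.7078], 'ft_torque': [-0.052, 0.0366, 0.0164], 'finger_gap': 1.0024}
```

Emit:
{"api": "step_arm", "payload": {"targets": [{"tx": -0.05,"ty": -0.2,"tz": -5,"gripper": 1},{"tx": -0.05,"ty": -0.2,"tz": -8.2,"gripper": 1},{"tx": -0.05,"ty": -0.2,"tz": -8.2,"gripper": 1}]}}

```text
schema error: expected keys gripper, tx, ty, tz, yaw
```

Emit:
{"api": "step_arm", "payload": {"targets": [{"gripper": 0.3},{"gripper": 0.3},{"gripper": 0.3},{"gripper": 0.3},{"gripper": 0.3}], "grip_force": 3}}

```text
schema error: expected keys gripper, tx, ty, tz, yaw
```

Emit:
{"api": "step_arm", "payload": {"targets": [{"tx": -0.05,"ty": -0.2,"tz": -5,"yaw": 0,"gripper": 1},{"tx": -0.05,"ty": -0.2,"tz": -8.2,"yaw": 0,"gripper": 1},{"tx": -0.05,"ty": -0.2,"tz": -8.2,"yaw": 0,"gripper": 1}]}}

```text
time_s: 1.7
eef_pos: [0.434, 0.2716, 0.0333]
tcp_rot: [0.574, 0.819, 0.0, -0.0]
wrist_force: [-0.4, 1.1, 0.9]
finger_gap: 1.002
```

Emit:
{"api": "step_arm", "payload": {"targets": [{"tx": 0,"ty": 0,"tz": 0,"yaw": 0,"gripper": 0.3},{"tx": 0,"ty": 0,"tz": 0,"yaw": 0,"gripper": 0.3},{"tx": 0,"ty": 0,"tz": 0,"yaw": 0,"gripper": 0.3},{"tx": 0,"ty": 0,"tz": 0,"yaw": 0,"gripper": 0.3},{"tx": 0,"ty": 0,"tz": 0,"yaw": 0,"gripper": 0.3}], "grip_force": 3}}

```text
time_s: 2.33
eef_pos: [0.4345, 0.2718, 0.0338]
tcp_rot: [0.574, 0.819, 0.001, 0.0]
wrist_force: [0.2, 0.6, 3.3]
finger_gap: 0.528
```

Emit:
{"api": "step_arm", "payload": {"targets": [{"tx": 0.1,"ty": -0.28,"tz": 0.56,"yaw": 0,"gripper": 0.3},{"tx": 0.21,"ty": -0.58,"tz": 1.12,"yaw": 0,"gripper": 0.3},{"tx": 0.34,"ty": -0.95,"tz": 1.62,"yaw": 0,"gripper": 0.3},{"tx": 0.49,"ty": -1.34,"tz": 2.1,"yaw": 0,"gripper": 0.3}], "grip_force": 3}}

```text
time_s: 2.82
eef_pos: [0.4394, 0.258, 0.0551]
tcp_rot: [0.574, 0.819, 0.0, -0.0]
wrist_force: [0.4, -0.0, -2.3]
finger_gap: 0.523
```

Run:
```python
from h import *
snap('scene','s3',(240,120,370,230),6);  st()
```

```text
{'time_s': 2.875, 'eef_pos': [0.4397, 0.2578, 0.0555], 'tcp_rot': [0.5737, 0.8191, 0.0007, 0.0002], 'wrist_force': [0.011, -0.5237, -1.5882], 'ft_torque': [-0.1381, 0.0334, 0.0257], 'finger_gap': 0.5209}
```

Emit:
{"api": "step_arm", "payload": {"targets": [{"tx": 0.16,"ty": -0.45,"tz": 0.45,"yaw": 0,"gripper": 0.3},{"tx": 0.33,"ty": -0.9,"tz": 0.85,"yaw": 0,"gripper": 0.3},{"tx": 0.53,"ty": -1.45,"tz": 1.2,"yaw": 0,"gripper": 0.3},{"tx": 0.7,"ty": -1.9,"tz": 1.47,"yaw": 0,"gripper": 0.3},{"tx": 0.82,"ty": -2.27,"tz": 1.66,"yaw": 0,"gripper": 0.3}], "grip_force": 3}}

```text
time_s: 3.5
eef_pos: [0.4482, 0.2349, 0.0724]
tcp_rot: [0.574, 0.819, 0.001, 0.0]
wrist_force: [0.5, 2.2, -1.3]
finger_gap: 0.524
```

Run:
```python
from h import *
snap('scene','s4',(240,120,370,230),6);  st()
```

```text
{'time_s': 3.55, 'eef_pos': [0.4483, 0.2346, 0.0725], 'tcp_rot': [0.5738, 0.819, 0.0009, 0.0003], 'wrist_force': [0.2689, 0.2285, -1.6984], 'ft_torque': [-0.1498, 0.0353, 0.0182], 'finger_gap': 0.5218}
```

Emit:
{"api": "step_arm", "payload": {"targets": [{"tx": 0,"ty": 0,"tz": 0,"yaw": 0,"gripper": 0.3},{"tx": 0,"ty": 0,"tz": 0,"yaw": 0,"gripper": 0.3},{"tx": 0,"ty": 0,"tz": 2,"yaw": 0,"gripper": 0.3},{"tx": 0,"ty": 0,"tz": 6,"yaw": -5,"gripper": 0.3},{"tx": 0,"ty": 0,"tz": 8,"yaw": -11.2,"gripper": 0.3}], "grip_force": 60}}

```text
time_s: 4.18
eef_pos: [0.4486, 0.235, 0.1539]
tcp_rot: [0.652, 0.758, 0.001, 0.001]
wrist_force: [0.0, 0.3, -2.6]
finger_gap: 0.52
```

Run:
```python
from h import *
snap('scene','s5',(230,60,380,180),5.3);  st()
```

```text
{'time_s': 4.225, 'eef_pos': [0.4495, 0.2355, 0.1557], 'tcp_rot': [0.6538, 0.7567, 0.0027, 0.0012], 'wrist_force': [0.3534, -0.3295, -1.4484], 'ft_torque': [-0.0378, 0.0274, 0.0241], 'finger_gap': 0.5206}
```

```bash
cat >> h.py <<'E'
def can_R(yaw_deg,th_deg):
    # canister y axis horizontally at heading yaw_deg (mouth->closed), tipped mouth-down th
    a=np.radians(yaw_deg);t=np.radians(th_deg)
    h=np.array([np.cos(a),np.sin(a),0]); up=np.array([0,0,1.])
    y=np.cos(t)*h+np.sin(t)*up; z=-np.sin(t)*h+np.cos(t)*up; x=np.cross(y,z)
    return np.c_[x,y,z]
def can_pose(tcp,yaw,th,g,zg):
    R=can_R(yaw,th); gp=np.array(tcp)-[0,0,.003]; return R,gp-R@np.array([0,g,zg])
def jaw(s=None):
    q=(s or robot.state())['tcp_rot']; x,y,z,w=q
    return np.degrees(np.arctan2(1-2*(x*x+z*z),2*(x*y-z*w)))
def can_lines(R,o):
    w=lambda x,y,z:R@np.array([x,y,z])/1000+o
    B=[w(*p) for p in((-23,-45,0),(23,-45,0),(23,45,0),(-23,45,0),(-23,-45,0))]
    T=[w(*p) for p in((-23,-45,51),(23,-45,51),(23,45,51),(-23,45,51),(-23,-45,51))]
    S=[[B[i],T[i]] for i in range(4)]
    return [(B,(0,255,0)),(T,(0,0,255))]+[(s,(255,0,0)) for s in S]
E
python3 - <<'E'
from h import *
s=robot.state(); s={k:s[k] for k in s}; print(jaw(s))
for th in (40,44,48):
    R,o=can_pose(s['eef_pos'],jaw(s)+90,th,.0228,.0308); overlay('scene','o%d'%th,can_lines(R,o),(260,110,340,190),6)
cv2.imwrite('pics/o.png',np.hstack([cv2.imread('pics/o%d.png'%t)[:,100:360] for t in(40,44,48)]))
E
```

```text
8.348658846269641
```

```bash
python3 - <<'E'
from h import *
recrop('scene','z1',(270,115,330,180),11)
E
cat >> h.py <<'E'
from scipy.optimize import least_squares
def fit_can(d,pts,yaw,x0):
    """pts: list of (canister xyz mm, u,v full px). fit th,o"""
    def f(p):
        R=can_R(yaw+p[4],p[0]); o=p[1:4]
        return np.r_[np.concatenate([np.array(w2p(d,R@np.array(c)/1000+o))-[u,v] for c,u,v in pts]),p[4]/2]
    r=least_squares(f,np.r_[x0,0]); return r.x,r.fun
E
cat > fit1.py <<'E'
from h import *
d=ld('scene'); S=11;ox,oy=270,115
raw=[((-23,-45,0),300,660),((23,-45,0),497,562),((23,-45,51),562,480),((23,45,51),345,100),((-23,-45,51),375,592),((-23,45,0),68,280)]
pts=[(c,(u+.5)/S-.5+ox,(v+.5)/S-.5+oy) for c,u,v in raw]
s=robot.state();tcp=np.array(s['eef_pos']);j=jaw(s)
R,o=can_pose(tcp,j+90,42,.0228,.0308)
p,f=fit_can(d,pts,j+90,np.r_[42,o]); print(np.round(p,4),np.round(f,2)); 
R=can_R(j+90+p[4],p[0]); print('grip in can', R.T@(tcp-[0,0,.003]-p[1:4]), 'prior', o)
E
python3 fit1.py
```

```text
[33.4783  0.4617  0.2658  0.076   0.5227] [ 0.17  0.24 -0.97  0.53  0.42  0.67 -0.7  -0.55  0.15 -0.67  0.91 -0.21
  0.26]
grip in can [-0.0166516   0.01886046  0.07941361] prior [0.44901058 0.23908448 0.11453157]
```

```bash
cat > fit2.py <<'E'
from h import *
def fit_grip(d,pts,tcp,yaw,g0,z0,sg=2,sz=2,th0=42):
    def f(p):
        th,g,zg,bu,bv=p
        R,o=can_pose(tcp,yaw,th,g/1000,zg/1000)
        r=[np.array(w2p(d,R@np.array(c)/1000+o))+[bu,bv]-[u,v] for c,u,v in pts]
        return np.r_[np.concatenate(r)/.7,(g-g0*1e3)/sg,(zg-z0*1e3)/sz,bu/1.,bv/1.]
    r=least_squares(f,[th0,g0*1e3,z0*1e3,0,0]); c=np.linalg.inv(r.jac.T@r.jac); return r.x,np.sqrt(np.diag(c)),r.fun
if __name__=='__main__':
    import runpy
    G=runpy.run_path('fit1.py'); 
    p,e,f=fit_grip(G['d'],G['pts'],G['tcp'],G['j']+90,.0228,.0308); print(np.round(p,2),np.round(e,2),np.round(f,2))
E
python3 fit2.py
```

```text
[33.4783  0.4617  0.2658  0.076   0.5227] [ 0.17  0.24 -0.97  0.53  0.42  0.67 -0.7  -0.55  0.15 -0.67  0.91 -0.21
  0.26]
grip in can [-0.0166516   0.01886046  0.07941361] prior [0.44901058 0.23908448 0.11453157]
[33.07 24.35 33.21 -1.14  1.55] [1.08 1.48 1.85 0.51 0.66] [ 0.04  1.29 -0.54  1.39  1.7   0.98 -0.83 -2.81  0.18 -0.62  0.24 -1.32
  0.77  1.21 -1.14  1.55]
```

Run:
```python
from h import *
snap('scene','s6',(270,110,330,175),11); snap('top','t6',(180,120,340,240),5); st()
```

```text
{'time_s': 4.325, 'eef_pos': [0.4486, 0.2349, 0.153], 'tcp_rot': [0.6501, 0.7598, 0.0016, 0.0007], 'wrist_force': [-0.9804, 0.4703, -2.6385], 'ft_torque': [0.0101, 0.0538, 0.0237], 'finger_gap': 0.5204}
```

```bash
cat > fit3.py <<'E'
from h import *
def fit2cam(ds,pts,tcp,yaw,g0,z0,sg=2,sz=2,th0=42,sig=.7):
    def f(p):
        th,g,zg=p[:3]; R,o=can_pose(tcp,yaw,th,g/1000,zg/1000); r=[]
        for k,(n,c,u,v) in enumerate(pts):
            b=p[3:5] if n=='scene' else p[5:7]
            r.append((np.array(w2p(ds[n],R@np.array(c)/1000+o))+b-[u,v])/sig)
        return np.r_[np.concatenate(r),(g-g0*1e3)/sg,(zg-z0*1e3)/sz,p[3:7]]
    r=least_squares(f,[th0,g0*1e3,z0*1e3,0,0,0,0]); c=np.linalg.inv(r.jac.T@r.jac); return r.x,np.sqrt(np.diag(c)),r.fun
def mk(n,raw,ox,oy,S): return [(n,c,(u+.5)/S-.5+ox,(v+.5)/S-.5+oy) for c,u,v in raw]
A,B,C,D,E_,F,G=(-23,-45,0),(23,-45,0),(23,-45,51),(23,45,51),(-23,45,51),(-23,-45,51),(-23,45,0)
E
python3 - <<'E'
from fit3 import *
ds={n:ld(n) for n in('scene','top')}
pts=mk('scene',[(A,300,705),(B,497,612),(C,565,520),(D,345,150),(F,375,635),(G,75,325)],270,110,11)+mk('top',[(C,377,358),(F,388,470)],180,120,5)
p,e,f=fit2cam(ds,pts,np.array([.4486,.2349,.1535]),98.3,.0228,.0308); print(np.round(p,2),np.round(e,2)); print(np.round(f,1))
E
```

```text
[32.56 21.41 33.62 -0.13  0.82 -1.48 -0.18] [1.08 1.28 1.73 0.44 0.63 0.69 0.46]
[ 0.3  1.5 -0.3  1.   1.3  1.6 -0.9 -3.3  0.2 -0.4 -0.5 -0.9  0.2 -0.4
  0.9  0.5 -0.7  1.4 -0.1  0.8 -1.5 -0.2]
```

Run:
```python
from fit3 import *
ds={n:ld(n) for n in('scene','top')}
for drop in (D,G,None):
    pts=[q for q in mk('scene',[(A,300,705),(B,497,612),(C,565,520),(D,345,150),(F,375,635),(G,75,325)],270,110,11)+mk('top',[(C,377,358),(F,388,470)],180,120,5) if q[1]!=drop]
    p,e,f=fit2cam(ds,pts,np.array([.4486,.2349,.1535]),98.3,.0228,.0308); print(np.round(p,2),np.round(e,2)); print(np.round(f,1))
    R,o=can_pose(np.array([.4486,.2349,.1535]),98.3,p[0],p[1]/1e3,p[2]/1e3)
    overlay('scene','o%s'%(drop is D),can_lines(R,o),(265,105,335,180),10)
```

```text
[31.94 20.96 33.03 -0.31  0.68 -1.47 -0.11] [1.17 1.28 1.75 0.47 0.64 0.69 0.46]
[ 0.2  0.9 -0.3  0.4  1.1  0.7 -0.  -1.3 -0.7 -1.2  0.2 -0.4  0.9  0.5
 -0.9  1.1 -0.3  0.7 -1.5 -0.1]
[33.6  21.36 33.31 -0.1   0.67 -1.41 -0.23] [1.32 1.28 1.75 0.46 0.64 0.7  0.46]
[-0.1  1.1 -0.6  0.6  1.3  1.7 -0.6 -3.5  0.1 -0.3  0.2 -0.3  0.8  0.5
 -0.7  1.3 -0.1  0.7 -1.4 -0.2]
[32.56 21.41 33.62 -0.13  0.82 -1.48 -0.18] [1.08 1.28 1.73 0.44 0.63 0.69 0.46]
[ 0.3  1.5 -0.3  1.   1.3  1.6 -0.9 -3.3  0.2 -0.4 -0.5 -0.9  0.2 -0.4
  0.9  0.5 -0.7  1.4 -0.1  0.8 -1.5 -0.2]
```

Run:
```python
from h import *
s=snap('scene','x1')
b=np.array([.4317,.1125]);u=np.array([np.cos(np.radians(8.5)),np.sin(np.radians(8.5))]);n=np.array([-u[1],u[0]])
P=[]
for k in(-3,3):
    P.append(([np.r_[b+u*.094*e+n*k/1000,.024] for e in(-1,1)],(0,0,255)))
c=b-n*.068
yaw=np.radians(98.5)
P.append((rect(c[0],c[1],yaw,.075,.1,.0),(0,255,0)))
overlay('top','ot',P,(270,150,370,280),6); overlay('scene','os',P,(260,180,400,300),5.5)
print(c)
```

```text
[0.44175104 0.04524692]
```

Emit:
{"api": "step_arm", "payload": {"targets": [{"tx": -1.4,"ty": -2.7,"tz": -3,"yaw": 0,"gripper": 0.3},{"tx": -2.7,"ty": -5.4,"tz": -6.3,"yaw": -0.1,"gripper": 0.3},{"tx": -2.7,"ty": -5.4,"tz": -6.3,"yaw": -0.1,"gripper": 0.3},{"tx": -2.7,"ty": -5.4,"tz": -6.3,"yaw": -0.1,"gripper": 0.3}]}}

```text
time_s: 4.88
eef_pos: [0.4212, 0.1807, 0.0886]
tcp_rot: [0.65, 0.76, 0.0, 0.0]
wrist_force: [0.2, 0.1, -3.6]
finger_gap: 0.519
```

Run:
```python
from h import *
snap('scene','s7',(260,130,360,230),7.5); snap('top','t7',(220,150,350,250),6); st(); st();print(jaw())
```

```text
{'time_s': 4.975, 'eef_pos': [0.422, 0.1813, 0.0894], 'tcp_rot': [0.6503, 0.7597, 0.0014, 0.0007], 'wrist_force': [-0.4662, 0.7374, -3.408], 'ft_torque': [-0.0601, 0.0049, 0.0227], 'finger_gap': 0.5231}
{'time_s': 4.975, 'eef_pos': [0.422, 0.1813, 0.0894], 'tcp_rot': [0.6503, 0.7597, 0.0014, 0.0007], 'wrist_force': [-0.4662, 0.7374, -3.408], 'ft_torque': [-0.0601, 0.0049, 0.0227], 'finger_gap': 0.5231}
8.87167881595205
```

Emit:
{"api": "step_arm", "payload": {"targets": [{"tx": 0.17,"ty": -1.2,"tz": 0.05,"yaw": -0.6,"gripper": 0.3},{"tx": 0.29,"ty": -2.0,"tz": 0.05,"yaw": -0.6,"gripper": 0.3},{"tx": 0.34,"ty": -2.4,"tz": 0.05,"yaw": -0.6,"gripper": 0.3},{"tx": 0.38,"ty": -2.6,"tz": 0.05,"yaw": -0.6,"gripper": 0.3}], "grip_force": 10}}

```text
time_s: 5.48
eef_pos: [0.426, 0.1554, 0.0903]
tcp_rot: [0.655, 0.756, 0.002, 0.001]
wrist_force: [-3.1, 5.1, 4.3]
finger_gap: 0.525
```

Emit:
{"api": "step_arm", "payload": {"targets": [{"tx": 0.02,"ty": -0.25,"tz": 0.2,"yaw": 0,"gripper": 0.3},{"tx": 0.06,"ty": -0.5,"tz": 0.35,"yaw": 0,"gripper": 0.3},{"tx": 0.1,"ty": -0.75,"tz": 0.48,"yaw": 0,"gripper": 0.3},{"tx": 0.14,"ty": -1.0,"tz": 0.6,"yaw": 0,"gripper": 0.3},{"tx": 0.17,"ty": -1.2,"tz": 0.65,"yaw": 0,"gripper": 0.3}], "grip_force": 10}}

```text
time_s: 6.1
eef_pos: [0.4277, 0.1433, 0.0969]
tcp_rot: [0.655, 0.756, 0.002, 0.001]
wrist_force: [-1.5, 2.2, -0.7]
finger_gap: 0.522
```

Run:
```python
from h import *
snap('scene','s8',(260,130,360,230),7.5); st();print(jaw())
```

```text
{'time_s': 6.15, 'eef_pos': [0.4277, 0.1432, 0.0969], 'tcp_rot': [0.6548, 0.7558, 0.0019, 0.0005], 'wrist_force': [-1.1549, 2.9577, -0.3738], 'ft_torque': [0.3617, 0.2329, -0.002], 'finger_gap': 0.5253}
8.196146287139328
```

Run:
```python
from fit3 import *
ds={'scene':ld('scene')}
pts=mk('scene',[(A,333,690),(C,525,598),(F,415,668),(G,200,405)],260,130,7.5)
tcp=np.array([.4277,.1433,.0969])
p,e,f=fit2cam(ds,pts,tcp,98.3,.0218,.032); print(np.round(p,2),np.round(e,2)); print(np.round(f,1))
R,o=can_pose(tcp,98.3,p[0],p[1]/1e3,p[2]/1e3); print('rim3',R@[0,-.045,.003]+o, 'bar in can mm',R.T@(np.array([.4312,.114,.024])-o)*1e3)
overlay('scene','o1',can_lines(R,o),(260,130,360,230),7.5)
```

```text
[42.35 20.82 33.06 -0.99 -0.09  0.    0.  ] [1.46 1.49 1.88 0.55 0.66 1.   1.  ]
[ 0.7 -0.3  2.9  0.1 -1.9  0.8 -1.1 -0.5 -0.5  0.5 -1.  -0.1  0.   0. ]
rim3 [0.43179923 0.11520083 0.02733952] bar in can mm [ -0.76629643 -48.06387305   1.27403854]
```

Emit:
{"api": "step_arm", "payload": {"targets": [{"tx": 0,"ty": 0,"tz": 0,"yaw": 0,"gripper": 0.3},{"tx": -0.16,"ty": 1.1,"tz": 1.0,"yaw": 0,"gripper": 0.3},{"tx": -0.32,"ty": 2.2,"tz": 2.0,"yaw": 0,"gripper": 0.3},{"tx": 0,"ty": 0,"tz": -0.05,"yaw": 0,"gripper": 0.3},{"tx": -0.32,"ty": 2.2,"tz": 2.0,"yaw": 0,"gripper": 0.3}], "grip_force": 60}}

```text
time_s: 6.78
eef_pos: [0.423, 0.1641, 0.1159]
tcp_rot: [0.655, 0.755, -0.0, -0.0]
wrist_force: [0.7, 0.4, -2.0]
finger_gap: 0.518
```

Run:
```python
from h import *
snap('scene','s9',(260,110,360,230),6.5); st();print(jaw())
```

```text
{'time_s': 6.825, 'eef_pos': [0.4251, 0.1673, 0.1191], 'tcp_rot': [0.6552, 0.7554, 0.0027, 0.0007], 'wrist_force': [1.601, 2.2582, -0.7731], 'ft_torque': [0.0892, -0.0249, -0.0347], 'finger_gap': 0.5182}
8.12628714099477
```

Run:
```python
from h import *
snap('scene','s10',(260,110,400,270),4.8); st();snap('top','t10',(220,150,370,280),5)
```

```text
{'time_s': 6.875, 'eef_pos': [0.4258, 0.167, 0.1187], 'tcp_rot': [0.6543, 0.7562, 0.0036, 0.0014], 'wrist_force': [-0.0926, 0.2761, -2.2466], 'ft_torque': [-0.0017, 0.0163, -0.0148], 'finger_gap': 0.5213}
```

Emit:
{"api": "step_arm", "payload": {"targets": [{"tx": 0,"ty": 0,"tz": 0,"yaw": 0,"gripper": 0.3},{"tx": -0.2,"ty": 1.5,"tz": 1.5,"yaw": 0,"gripper": 0.3},{"tx": -0.4,"ty": 3,"tz": 3,"yaw": 0,"gripper": 0.3}]}}

```text
time_s: 7.3
eef_pos: [0.4211, 0.1964, 0.1481]
tcp_rot: [0.654, 0.756, 0.003, 0.001]
wrist_force: [0.6, 0.7, -2.1]
finger_gap: 0.517
```

Run:
```python
from h import *
snap('scene','s11',(260,90,400,250),4.8); st();snap('top','t11',(220,150,370,280),5)
```

```text
{'time_s': 7.35, 'eef_pos': [0.4221, 0.1981, 0.1498], 'tcp_rot': [0.654, 0.7565, 0.0044, 0.0017], 'wrist_force': [0.3466, 0.4392, -0.5171], 'ft_torque': [0.0664, -0.0019, -0.0233], 'finger_gap': 0.5197}
```

```bash
python3 - <<'E'
from h import *
recrop('scene','z2',(265,130,320,195),11)
E
python3 - <<'E'
from fit3 import *
ds={n:ld(n) for n in('scene','top')}
pts=mk('scene',[(A,275,672),(C,555,525),(F,362,634),(G,72,258)],265,130,11)+mk('top',[(C,252,287),(F,264,395)],220,150,5)
tcp=np.array([.4221,.1981,.1498])
p,e,f=fit2cam(ds,pts,tcp,98.2,.0213,.0325); print(np.round(p,2),np.round(e,2)); print(np.round(f,1))
E
```

```text
[41.88 20.74 36.46 -0.84  1.78 -1.85  0.25] [1.35 1.35 1.73 0.48 0.65 0.7  0.46]
[-0.3 -0.1  1.7  0.5  0.6 -0.3 -1.5 -1.4  0.5 -0.9  0.8  0.7 -0.3  2.
 -0.8  1.8 -1.8  0.3]
```

Emit:
{"api": "step_arm", "payload": {"targets": [{"tx": 0.3,"ty": -3.2,"tz": -3.2,"yaw": 0,"gripper": 0.3},{"tx": 0.3,"ty": -3.2,"tz": -3.2,"yaw": 0,"gripper": 0.3},{"tx": 0.6,"ty": -5.45,"tz": -5.3,"yaw": 0,"gripper": 0.3},{"tx": 0.3,"ty": -3.2,"tz": -3.2,"yaw": 0,"gripper": 0.3},{"tx": 0.3,"ty": -3.2,"tz": -3.2,"yaw": 0,"gripper": 0.3}]}}

```text
time_s: 8.02
eef_pos: [0.4263, 0.1663, 0.118]
tcp_rot: [0.653, 0.757, 0.006, 0.003]
wrist_force: [0.5, 0.0, -2.3]
finger_gap: 0.517
```

Run:
```python
from h import *
snap('scene','s12',(260,100,400,260),4.8); st()
```

```text
{'time_s': 8.075, 'eef_pos': [0.4257, 0.1658, 0.1174], 'tcp_rot': [0.6531, 0.7572, 0.0051, 0.0023], 'wrist_force': [0.9203, 0.4976, -3.5698], 'ft_torque': [-0.0784, 0.0124, -0.0411], 'finger_gap': 0.5215}
```

Emit:
{"api": "step_arm", "payload": {"targets": [{"tx": 0.2,"ty": -2.35,"tz": -2.2,"yaw": 0,"gripper": 0.3},{"tx": 0,"ty": 0,"tz": 0,"yaw": 0,"gripper": 0.3},{"tx": 0.2,"ty": -2.35,"tz": -2.2,"yaw": 0,"gripper": 0.3}]}}

```text
time_s: 8.45
eef_pos: [0.43, 0.144, 0.0969]
tcp_rot: [0.652, 0.758, 0.008, 0.004]
wrist_force: [-0.2, 0.2, -2.2]
finger_gap: 0.521
```

Run:
```python
from h import *
st(); snap('scene','s13',(260,130,360,240),7);
```

```text
{'time_s': 8.45, 'eef_pos': [0.43, 0.144, 0.0969], 'tcp_rot': [0.652, 0.7582, 0.0078, 0.0039], 'wrist_force': [-0.2111, 0.1944, -2.2467], 'ft_torque': [-0.0787, 0.0144, 0.0234], 'finger_gap': 0.5214}
```

Run:
```python
from h import *
a=cv2.imread('pics/top0.png')[193:235,196:254]; b=cv2.imread('pics/scene0.png')[150:200,265:320]
a=cv2.resize(a,None,fx=13,fy=13,interpolation=cv2.INTER_LINEAR);cv2.imwrite('pics/za.png',a)
b=cv2.resize(b,None,fx=13,fy=13,interpolation=cv2.INTER_LINEAR);cv2.imwrite('pics/zb.png',b)
F=[]
for i in range(12):
    robot.get_image('scene'); F.append(robot.state()['wrist_force'])
print(np.mean(F,0),np.std(F,0)); st()
```

```text
[-0.07681481  0.18470057 -2.3594251 ] [0.48912611 0.5015519  0.29989942]
{'time_s': 9.1, 'eef_pos': [0.4277, 0.1424, 0.0955], 'tcp_rot': [0.6531, 0.7573, 0.0051, 0.0023], 'wrist_force': [-0.4284, 0.2194, -2.6058], 'ft_torque': [-0.0438, 0.0364, -0.0096], 'finger_gap': 0.5198}
```

Emit:
{"api": "step_arm", "payload": {"targets": [{"tx": 0.03,"ty": -0.15,"tz": -0.13,"yaw": 0,"gripper": 0.3},{"tx": 0.03,"ty": -0.15,"tz": -0.13,"yaw": 0,"gripper": 0.3}]}}

```text
time_s: 9.35
eef_pos: [0.428, 0.1414, 0.0946]
tcp_rot: [0.653, 0.757, 0.006, 0.002]
wrist_force: [-2.8, 4.3, 5.2]
finger_gap: 0.522
```

```bash
cat >> h.py <<'E'
def avgF(n=4):
    F=[];P=[]
    for i in range(n):
        robot.get_image('scene'); s=robot.state();F.append(s['wrist_force']);P.append(s['eef_pos'])
    print('F',np.round(np.mean(F,0),2),'P',np.round(np.mean(P,0),4))
E
python3 - <<'E'
from h import *
avgF()
E
```

```text
F [-2.74  4.51  4.37] P [0.428  0.1414 0.0947]
```

Emit:
{"api": "step_arm", "payload": {"targets": [{"tx": -0.32,"ty": 2.2,"tz": 2.0,"yaw": 0,"gripper": 0.3},{"tx": -0.32,"ty": 2.2,"tz": 2.0,"yaw": 0,"gripper": 0.3},{"tx": 0,"ty": -0.05,"tz": -0.05,"yaw": 0,"gripper": 0.3},{"tx": -0.32,"ty": 2.2,"tz": 2.0,"yaw": 0,"gripper": 0.3},{"tx": -0.32,"ty": 2.2,"tz": 2.0,"yaw": 0,"gripper": 0.3}]}}

```text
time_s: 10.18
eef_pos: [0.4255, 0.1637, 0.1149]
tcp_rot: [0.653, 0.757, 0.006, 0.003]
wrist_force: [0.3, -0.4, -1.6]
finger_gap: 0.519
```

Run:
```python
from h import *
snap('scene','s14',(260,100,400,260),4.8); avgF()
```

```text
F [-0.01 -0.02 -2.26] P [0.4244 0.1628 0.1141]
```

Run:
```python
from h import *
recrop('scene','z3',(305,215,345,255),18)
snap('top','t14',(270,170,370,280),7.5)
```

Emit:
{"api": "step_arm", "payload": {"targets": [{"tx": -0.07,"ty": 0.5,"tz": 0.5,"yaw": 0,"gripper": 0.3},{"tx": 0.37,"ty": -2.27,"tz": -2.05,"yaw": 0,"gripper": 0.3},{"tx": -0.07,"ty": 0.5,"tz": 0.5,"yaw": 0,"gripper": 0.3},{"tx": 0.37,"ty": -2.27,"tz": -2.05,"yaw": 0,"gripper": 0.3},{"tx": -0.07,"ty": 0.5,"tz": 0.5,"yaw": 0,"gripper": 0.3}]}}

```text
time_s: 11.1
eef_pos: [0.4219, 0.1657, 0.117]
tcp_rot: [0.655, 0.756, 0.002, 0.0]
wrist_force: [0.3, -0.4, -3.0]
finger_gap: 0.523
```

Run:
```python
from h import *
snap('scene','s15',(260,100,400,260),4.8); avgF()
```

```text
F [-0.16  0.18 -2.51] P [0.4243 0.1686 0.1198]
```

```bash
python3 - <<'E'
from h import *
snap('scene','s16'); recrop('scene','z4',(275,145,335,215),11)
E
python3 - <<'E'
from fit3 import *
ds={n:ld(n) for n in('scene',)}
pts=mk('scene',[(A,228,675),(C,516,540),(F,322,650),(G,35,265)],275,145,11)
tcp=np.array([.4243,.1686,.1198])
p,e,f=fit2cam(ds,pts,tcp,98.2,.0213,.0325); print(np.round(p,2),np.round(e,2)); print(np.round(f,1))
R,o=can_pose(tcp,98.2,p[0],p[1]/1e3,p[2]/1e3)
overlay('scene','o1',can_lines(R,o),(275,145,335,215),11)
E
```

```text
[42.98 19.43 34.44 -2.06 -0.08  0.    0.  ] [1.44 1.49 1.88 0.55 0.67 1.   1.  ]
[ 0.4  0.4  1.7  0.7  0.9  0.1 -1.5 -1.2 -0.9  1.  -2.1 -0.1  0.   0. ]
```

Emit:
{"api": "step_arm", "payload": {"targets": [{"tx": 0.37,"ty": -2.78,"tz": -2.56,"yaw": 0,"gripper": 0.3}]}}

```text
time_s: 11.52
eef_pos: [0.4286, 0.1406, 0.0939]
tcp_rot: [0.652, 0.758, 0.007, 0.003]
wrist_force: [1.3, 0.4, -3.1]
finger_gap: 0.519
```

Run:
```python
from h import *
st(); robot.get_image('top'); st(); avgF(3)
```

```text
{'time_s': 11.525, 'eef_pos': [0.4286, 0.1406, 0.0939], 'tcp_rot': [0.6522, 0.758, 0.0067, 0.003], 'wrist_force': [1.2733, 0.4432, -3.0768], 'ft_torque': [0.1562, -0.0937, 0.0582], 'finger_gap': 0.5187}
{'time_s': 11.575, 'eef_pos': [0.4279, 0.1383, 0.0915], 'tcp_rot': [0.653, 0.7573, 0.0058, 0.0022], 'wrist_force': [0.7639, 3.8377, -2.5089], 'ft_torque': [0.7445, -0.0814, 0.0511], 'finger_gap': 0.5178}
F [-0.05  0.12 -2.25] P [0.4267 0.1389 0.0924]
```

```bash
python3 - <<'E'
from h import *
snap('scene','s17',(270,150,340,230),9); snap('top','t17',(270,170,370,280),7.5)
E
python3 - <<'E'
from fit3 import *
ds={n:ld(n) for n in('scene',)}
tcp=np.array([.4267,.1389,.0924])
pts=mk('scene',[(A,303,650),(C,530,560),(F,385,638),(G,148,338)],270,150,9)
p,e,f=fit2cam(ds,pts,tcp,98.2,.0203,.0335); print(np.round(p,2),np.round(e,2)); print(np.round(f,1))
R,o=can_pose(tcp,98.2,p[0],p[1]/1e3,p[2]/1e3)
print('bar in can mm',R.T@(np.array([.4312,.114,.024])-o)*1e3)
overlay('scene','o1',can_lines(R,o),(270,150,340,230),9); avgF(4)
E
```

```text
[42.47 18.57 35.62 -1.68 -0.22  0.    0.  ] [1.46 1.49 1.88 0.55 0.66 1.   1.  ]
[ 0.2  2.1  2.9 -0.5  0.2  1.2 -2.1 -2.7 -0.9  1.1 -1.7 -0.2  0.   0. ]
bar in can mm [  0.90253259 -44.23773842   4.45043123]
F [ 0.51  0.2  -2.83] P [0.427  0.14   0.0934]
```

Emit:
{"api": "step_arm", "payload": {"targets": [{"tx": -0.1,"ty": 0.8,"tz": 0.8,"yaw": 0,"gripper": 0.3},{"tx": -0.37,"ty": 2.5,"tz": 2.3,"yaw": 0,"gripper": 0.3},{"tx": -0.37,"ty": 2.5,"tz": 2.3,"yaw": 0,"gripper": 0.3}]}}

```text
time_s: 12.4
eef_pos: [0.4242, 0.1664, 0.1177]
tcp_rot: [0.652, 0.758, 0.006, 0.003]
wrist_force: [-0.0, -0.8, -1.9]
finger_gap: 0.52
```

```bash
cat > ov.py <<'E'
from fit3 import *
import sys
avgF(4); snap('scene','tmp'); s=robot.state(); tcp=np.array(s['eef_pos']); j=jaw(s); print(tcp,j)
d=ld('scene')
g,z=float(sys.argv[1])/1e3,float(sys.argv[2])/1e3; crop=[int(a) for a in sys.argv[3].split(',')]
T=[float(a) for a in sys.argv[4].split(',')]
ims=[]
for th in T:
    R,o=can_pose(tcp,j+90,th,g,z); overlay('scene','tmp',can_lines(R,o),crop,7); ims.append(cv2.imread('pics/tmp.png'))
recrop('scene','tmp',crop,7); ims.insert(0,cv2.imread('pics/tmp.png'))
h=len(ims)//2; im=np.vstack([np.hstack(ims[:h]),np.hstack(ims[h:2*h])]); print(im.shape); f=min(1,800/im.shape[1]); cv2.imwrite('pics/ov.png',im)
E
python3 ov.py 19.5 34.5 280,145,335,205 36,40,44
```

```text
F [-0.01  0.45 -2.69] P [0.4233 0.1652 0.1166]
[0.42304834 0.16472888 0.11612101] 8.45926086182483
(840, 770, 3)
```

Run:
```python
from h import *
avgF(2);d=snap('scene','tmp');s=robot.state();tcp=np.array(s['eef_pos']);j=np.radians(jaw(s));print(s['tcp_rot'])
a=np.array([np.cos(j),np.sin(j),0]);n=np.array([-a[1],a[0],0])
x,y,z,w=s['tcp_rot']
from scipy.spatial.transform import Rotation as Ro
R=Ro.from_quat([x,y,z,w]).as_matrix(); 
P=[]
for sg in(-1,1):
    q=[tcp+R@[dx,sg*.023,dz] for dx,dz in((.01,-.03),(.01,.022),(-.01,.022),(-.01,-.03),(.01,-.03))]
    P.append((q,(0,255,255)))
overlay('scene','of',P,(270,140,350,220),9)
```

```text
F [-0.15 -0.22 -2.14] P [0.4231 0.1647 0.1161]
[0.6531402  0.75722103 0.00459524 0.00175433]
```

```bash
cat > rf.py <<'E'
from fit3 import *
def loose(ds,pts,tcp,yaw,g0=20,z0=36,th0=42,sb=.5,roll=True):
    def f(p):
        th,g,zg,ro=p[:4]
        R=can_R(yaw,th)@np.array([[np.cos(ro),0,np.sin(ro)],[0,1,0],[-np.sin(ro),0,np.cos(ro)]]); gp=np.array(tcp)-[0,0,.003]
        o=gp-R@np.array([0,g,zg])/1e3; r=[]
        for (n,c,u,v) in pts:
            b=p[4:6] if n=='scene' else p[6:8]
            r.append((np.array(w2p(ds[n],R@np.array(c)/1000+o))+b-[u,v])/.7)
        return np.r_[np.concatenate(r),(g-g0)/10,(zg-z0)/10,ro/.02,p[4:8]/sb]
    r=least_squares(f,[th0,g0,z0,0,0,0,0,0]); c=np.linalg.inv(r.jac.T@r.jac)
    print('th g zg roll b',np.round(r.x,2),np.round(np.sqrt(np.diag(c))[:3],2)); print(np.round(r.fun,1))
    th,g,zg,ro=r.x[:4]; R=can_R(yaw,th); o=np.array(tcp)-[0,0,.003]-R@np.array([0,g,zg])/1e3; return R,o
E
python3 - <<'E'
from rf import *
ds={'scene':ld('scene')}
tcp=np.array([.4231,.1647,.1161])
pts=mk('scene',[(A,235,605),(B,452,540),(C,468,502),(F,313,597),(G,75,283),(D,308,158)],270,140,9)
R,o=loose(ds,pts,tcp,98.3)
overlay('scene','o1',can_lines(R,o),(270,140,350,220),9)
pts=[p for p in pts if p[1]!=D]; R,o=loose(ds,pts,tcp,98.3)
E
```

```text
th g zg roll b [ 3.947e+01  1.632e+01  4.298e+01 -5.000e-02 -3.000e-02  1.000e-02
  0.000e+00  0.000e+00] [1.12 1.24 3.38]
[ 2.9  2.4 -5.9 -0.8  2.6  0.2  0.8 -0.9  0.2 -0.3 -0.6 -0.6 -0.4  0.7
 -2.5 -0.1  0.   0.   0. ]
th g zg roll b [ 3.885e+01  1.583e+01  4.333e+01 -5.000e-02 -8.000e-02  3.000e-02
  0.000e+00  0.000e+00] [1.29 1.32 3.63]
[ 3.   2.4 -5.9 -0.8  2.5 -0.2  0.6 -1.2  0.1 -0.2 -0.4  0.7 -2.6 -0.2
  0.1  0.   0. ]
```

Run:
```python
from rf import *
ds={'scene':ld('scene')}
tcp=np.array([.4231,.1647,.1161])
pts=mk('scene',[(A,235,605),(C,468,502),(F,313,590),(G,75,283),(D,308,158)],270,140,9)
R,o=loose(ds,pts,tcp,98.3)
bar=np.array([.4312,.114,.024])
print('bar in can at',R.T@(bar-o)*1e3, 'at end pose',R.T@(bar-(o+np.array([.427,.14,.0934])-tcp))*1e3)
overlay('scene','o1',can_lines(R,o),(270,140,350,220),9)
recrop('scene','z5',(285,175,330,215),17)
```

```text
th g zg roll b [ 4.246e+01  1.592e+01  4.502e+01 -1.000e-02  8.000e-02 -8.000e-02
  0.000e+00  0.000e+00] [1.25 1.27 3.12]
[ 0.3  1.6  1.4  0.6  0.1  0.3 -1.4 -1.7 -0.6 -0.6 -0.4  0.9 -0.4  0.2
 -0.2  0.   0. ]
bar in can at [  0.6962995  -82.10822562  13.94469228] at end pose [  0.40274709 -48.33714034  13.81192825]
```

Emit:
{"api": "step_arm", "payload": {"targets": [{"tx": 0.23,"ty": -1.09,"tz": 0.62,"yaw": 0,"gripper": 0.3},{"tx": 0.33,"ty": -1.8,"tz": -0.1,"yaw": 0,"gripper": 0.3},{"tx": 0.43,"ty": -2.5,"tz": -0.7,"yaw": 0,"gripper": 0.3},{"tx": 0.5,"ty": -2.9,"tz": -1.06,"yaw": 0,"gripper": 0.3},{"tx": 0.5,"ty": -2.9,"tz": -1.06,"yaw": 0,"gripper": 0.3}]}}

```text
time_s: 13.42
eef_pos: [0.4279, 0.1353, 0.105]
tcp_rot: [0.653, 0.757, 0.004, 0.001]
wrist_force: [-0.1, -0.0, -2.6]
finger_gap: 0.519
```

Run:
```python
from h import *
avgF(4); snap('scene','s18',(270,150,350,230),9)
```

```text
F [-0.22  0.36 -2.43] P [0.4282 0.1358 0.1055]
```

Run:
```python
from rf import *
ds={'scene':ld('scene')}
tcp=np.array([.4282,.1358,.1055])
pts=mk('scene',[(A,312,613),(C,548,515),(F,396,603),(G,155,298),(D,390,182)],270,150,9)
R,o=loose(ds,pts,tcp,98.3)
bar=np.array([.4312,.114,.024])
print('bar in can at',R.T@(bar-o)*1e3)
```

```text
th g zg roll b [ 4.277e+01  1.662e+01  4.465e+01 -1.000e-02  2.100e-01 -1.500e-01
  0.000e+00  0.000e+00] [1.25 1.27 3.09]
[ 0.3  2.4  1.6  1.1 -0.2  1.2 -1.7 -2.2 -0.6 -2.1 -0.3  0.9 -0.5  0.4
 -0.3  0.   0. ]
bar in can at [ -0.17838781 -52.83769687   1.96965226]
```

Emit:
{"api": "step_arm", "payload": {"targets": [{"tx": -0.3,"ty": 1.9,"tz": 1.75,"yaw": 0,"gripper": 0.3},{"tx": -0.3,"ty": 1.9,"tz": 1.75,"yaw": 0,"gripper": 0.3},{"tx": 0.03,"ty": -0.15,"tz": -0.14,"yaw": 0,"gripper": 0.3},{"tx": -0.3,"ty": 1.9,"tz": 1.75,"yaw": 0,"gripper": 0.3},{"tx": -0.3,"ty": 1.9,"tz": 1.75,"yaw": 0,"gripper": 0.3}]}}

```text
time_s: 14.3
eef_pos: [0.4259, 0.1553, 0.1235]
tcp_rot: [0.653, 0.758, 0.006, 0.002]
wrist_force: [0.6, -0.6, -3.4]
finger_gap: 0.518
```

Run:
```python
from h import *
avgF(4); snap('scene','s19',(270,140,350,220),9)
```

```text
F [ 0.26  0.12 -2.6 ] P [0.4252 0.1546 0.1228]
```

Emit:
{"api": "step_arm", "payload": {"targets": [{"tx": 0.33,"ty": -2.05,"tz": -1.89,"yaw": 0,"gripper": 0.3},{"tx": 0,"ty": 0,"tz": 0,"yaw": 0,"gripper": 0.3},{"tx": 0,"ty": 0,"tz": 0,"yaw": 0,"gripper": 0.3}]}}

```text
time_s: 14.92
eef_pos: [0.4257, 0.1549, 0.1231]
tcp_rot: [0.653, 0.758, 0.005, 0.002]
wrist_force: [1.2, 0.3, -1.5]
finger_gap: 0.521
```

Run:
```python
from h import *
avgF(4); snap('scene','s20',(270,140,380,250),7)
```

```text
F [-0.1   0.02 -2.04] P [0.425  0.1543 0.1225]
```

Emit:
{"api": "step_arm", "payload": {"targets": [{"tx": 0.2,"ty": 3,"tz": 1,"yaw": 0,"gripper": 0.3},{"tx": 1.9,"ty": 6.6,"tz": 0,"yaw": 0,"gripper": 0.3},{"tx": 1.9,"ty": 6.6,"tz": -3.0,"yaw": 0,"gripper": 0.3},{"tx": 1.9,"ty": 6.6,"tz": -4.2,"yaw": 0,"gripper": 0.3},{"tx": 1.9,"ty": 6.6,"tz": -4.4,"yaw": 0,"gripper": 0.3}]}}

```text
time_s: 15.8
eef_pos: [0.4429, 0.2194, 0.0774]
tcp_rot: [0.653, 0.757, 0.003, 0.001]
wrist_force: [-0.6, -0.2, -1.5]
finger_gap: 0.521
```

Run:
```python
from h import *
avgF(4); snap('scene','s21',(260,110,390,250),5.5)
```

```text
F [ 0.32  0.08 -1.95] P [0.4438 0.2198 0.0785]
```

Emit:
{"api": "step_arm", "payload": {"targets": [{"tx": 0,"ty": 0,"tz": -0.25,"yaw": 0,"gripper": 0.3},{"tx": -0.08,"ty": 0.5,"tz": -0.35,"yaw": 0,"gripper": 0.3},{"tx": -0.14,"ty": 1.0,"tz": -0.5,"yaw": 0,"gripper": 0.3},{"tx": -0.23,"ty": 1.6,"tz": -0.75,"yaw": 0,"gripper": 0.3},{"tx": -0.32,"ty": 2.2,"tz": -1.05,"yaw": 0,"gripper": 0.3}], "grip_force": 6}}

```text
time_s: 16.68
eef_pos: [0.4411, 0.2427, 0.0685]
tcp_rot: [0.653, 0.757, 0.005, 0.002]
wrist_force: [-0.6, 0.7, 0.9]
finger_gap: 0.524
```

Run:
```python
from h import *
avgF(2); snap('scene','s22',(260,110,390,250),5.5)
```

```text
F [-0.74  1.14  0.01] P [0.441  0.243  0.0682]
```

Works: the canister is turning back. I continue the arc to flat.

Emit:
{"api": "step_arm", "payload": {"targets": [{"tx": -0.08,"ty": 0.5,"tz": -0.35,"yaw": 0,"gripper": 0.3},{"tx": -0.15,"ty": 1.1,"tz": -0.75,"yaw": 0,"gripper": 0.3},{"tx": -0.22,"ty": 1.6,"tz": -1.2,"yaw": 0,"gripper": 0.3},{"tx": -0.29,"ty": 2.0,"tz": -1.65,"yaw": 0,"gripper": 0.3},{"tx": -0.34,"ty": 2.4,"tz": -2.05,"yaw": 0,"gripper": 0.3}], "grip_force": 5}}

```text
time_s: 17.45
eef_pos: [0.4375, 0.2666, 0.0475]
tcp_rot: [0.653, 0.758, 0.004, 0.002]
wrist_force: [-0.4, -1.7, 4.8]
finger_gap: 0.523
```

Emit:
{"api": "step_arm", "payload": {"targets": [{"tx": 0,"ty": 0,"tz": -0.1,"yaw": 0,"gripper": 0.3},{"tx": 0,"ty": 0,"tz": -0.1,"yaw": 0,"gripper": 0.3}], "grip_force": 3}}

```text
time_s: 17.7
eef_pos: [0.4375, 0.2667, 0.0464]
tcp_rot: [0.653, 0.758, 0.005, 0.002]
wrist_force: [-1.0, 0.5, -1.0]
finger_gap: 0.524
```

Run:
```python
from h import *
avgF(2); snap('scene','s23',(250,110,380,250),5.5)
```

```text
F [-0.41  0.08 -1.45] P [0.4375 0.2666 0.0465]
```

Emit:
{"api": "step_arm", "payload": {"targets": [{"tx": 0,"ty": 0,"tz": 0,"yaw": 0,"gripper": 0.7},{"tx": 0,"ty": 0,"tz": 0,"yaw": 0,"gripper": 0.7},{"tx": 0,"ty": 0,"tz": 4,"yaw": 0,"gripper": 0.7},{"tx": 0,"ty": 0,"tz": 10,"yaw": 0,"gripper": 0.7},{"tx": 0,"ty": 0,"tz": 14,"yaw": 0,"gripper": 0.7}]}}

```text
time_s: 18.48
eef_pos: [0.4379, 0.2667, 0.1889]
tcp_rot: [0.653, 0.758, 0.005, 0.002]
wrist_force: [0.3, 0.7, -0.4]
finger_gap: 0.699
```

Emit:
{"api": "step_arm", "payload": {"targets": [{"tx": -8,"ty": 12,"tz": 2,"yaw": 0,"gripper": 0.7},{"tx": -8,"ty": 12,"tz": 2,"yaw": 0,"gripper": 0.7},{"tx": -8,"ty": 12,"tz": 2,"yaw": 0,"gripper": 0.7}]}}

```text
time_s: 18.85
eef_pos: [0.3565, 0.3891, 0.2099]
tcp_rot: [0.652, 0.758, 0.006, 0.002]
wrist_force: [0.4, -0.2, -0.2]
finger_gap: 0.701
```

Run:
```python
from h import *
st(); snap('scene','s24',(250,130,480,340),3.4); snap('top','t24',(180,140,480,300),2.6)
recrop('scene','z6',(265,150,325,205),12); recrop('top','z7',(270,170,370,270),7)
```

```text
{'time_s': 18.85, 'eef_pos': [0.3565, 0.3891, 0.2099], 'tcp_rot': [0.6519, 0.7583, 0.0063, 0.0021], 'wrist_force': [0.3858, -0.1963, -0.1927], 'ft_torque': [-0.066, 0.0601, 0.003], 'finger_gap': 0.7007}
```

Run:
```python
from h import *
d=ld('top')
print(p2w(d,320,145,0)); 
for z in(-.7,-.8): print(p2w(d,320,128,z))
print('shelf',p2w(d,400,30,.0),p2w(d,400,30,.4))
q=lambda u,v,z:np.round(p2w(d,180+u/2.6,140+v/2.6,z),4)
print('clamp',q(573,98,.024),'base',q(684,103,.01),'tip',q(636,209,.110),'box',q(738,135,.02),q(738,225,.02))
recrop('top','z8',(380,150,480,260),7)
```

```text
[0.60342245 0.05081983 0.        ]
[ 0.81325651  0.05438275 -0.7       ]
[ 0.83774875  0.05475696 -0.8       ]
shelf [ 0.87010943 -0.12348025  0.        ] [ 0.69396997 -0.06497288  0.4       ]
clamp [ 0.5307 -0.1265  0.024 ] base [ 0.531  -0.2231  0.01  ] tip [ 0.4324 -0.1637  0.11  ] box [ 0.5035 -0.2667  0.02  ] [ 0.4276 -0.2675  0.02  ]
```

Run:
```python
from h import *
t=ld('top')
q=lambda u,v,z:p2w(t,380+(u+.5)/7-.5,150+(v+.5)/7-.5,z)
c=[q(110,370,.012),q(390,378,.012),q(383,657,.012),q(97,647,.012)];print('foot',np.mean(c,0));print('tip',q(310,493,.11))
print('base',q(440,209,.01),'clamp',q(146,195,.024))
P=[(circ(.531,-.2235,.023,.01),(0,255,0)),(circ(.531,-.2235,.009,.01),(0,255,0)),(circ(.531,-.1265,.018,.024),(0,0,255)),(circ(.531,-.1265,.009,.024),(0,0,255)),
 ([(.4328,-.1625,.012),(.4328,-.1625,.11)],(255,0,255)),(circ(.4328,-.1625,.006,.10),(255,0,0)),(rect(.4328,-.1625,np.radians(-1),.045,.045,.012),(0,255,255))]
overlay('scene','os',P,(345,265,465,355),6.5); overlay('top','ot',P,(380,150,480,260),7)
```

```text
foot [ 0.43357252 -0.16128129  0.012     ]
tip [ 0.43312193 -0.16218958  0.11      ]
base [ 0.53134042 -0.22169672  0.01      ] clamp [ 0.53131804 -0.12661568  0.024     ]
```

Emit:
{"api": "step_arm", "payload": {"targets": [{"tx": 17.4,"ty": -61,"tz": 0,"yaw": 0,"gripper": 0.65},{"tx": 17.4,"ty": -61,"tz": 0,"yaw": 0,"gripper": 0.65},{"tx": 17.4,"ty": -61,"tz": 0,"yaw": 0,"gripper": 0.65},{"tx": 17.4,"ty": -61,"tz": 0,"yaw": 0,"gripper": 0.65},{"tx": 17.4,"ty": -61,"tz": 0,"yaw": 0,"gripper": 0.65}], "grip_force": 20}}

```text
time_s: 19.58
eef_pos: [0.4435, 0.0832, 0.2092]
tcp_rot: [0.652, 0.758, 0.006, 0.002]
wrist_force: [0.9, 0.6, -0.1]
finger_gap: 0.652
```

Emit:
{"api": "step_arm", "payload": {"targets": [{"tx": 8,"ty": -28,"tz": 0,"yaw": 0,"gripper": 0.65},{"tx": 8,"ty": -28,"tz": 0,"yaw": 0,"gripper": 0.65},{"tx": 8,"ty": -28,"tz": 0,"yaw": 0,"gripper": 0.65},{"tx": 8,"ty": -28,"tz": 0,"yaw": 0,"gripper": 0.65},{"tx": 8,"ty": -28,"tz": 0,"yaw": 0,"gripper": 0.65}]}}

```text
time_s: 20.2
eef_pos: [0.5231, -0.2006, 0.2089]
tcp_rot: [0.653, 0.757, 0.006, 0.002]
wrist_force: [0.6, -0.0, 0.6]
finger_gap: 0.65
```

Emit:
{"api": "step_arm", "payload": {"targets": [{"tx": 0.74,"ty": -2.1,"tz": -6,"yaw": 0,"gripper": 0.65},{"tx": 0.74,"ty": -2.1,"tz": -12,"yaw": 0,"gripper": 0.65},{"tx": 0.74,"ty": -2.1,"tz": -15.5,"yaw": 0,"gripper": 0.65},{"tx": 0.74,"ty": -2.1,"tz": -15.5,"yaw": 0,"gripper": 0.65}]}}

```text
time_s: 20.7
eef_pos: [0.5277, -0.2216, 0.0511]
tcp_rot: [0.653, 0.757, 0.005, -0.001]
wrist_force: [-0.4, 0.4, -0.2]
finger_gap: 0.65
```

Run:
```python
from h import *
st();avgF(2); snap('scene','s25',(370,230,490,350),6.5)
```

```text
{'time_s': 20.7, 'eef_pos': [0.5277, -0.2216, 0.0511], 'tcp_rot': [0.6534, 0.757, 0.0049, -0.0008], 'wrist_force': [-0.3843, 0.3595, -0.1652], 'ft_torque': [-0.0809, 0.0677, 0.0075], 'finger_gap': 0.6498}
F [ 0.28  0.28 -0.35] P [ 0.5299 -0.2222  0.0538]
```

Emit:
{"api": "step_arm", "payload": {"targets": [{"tx": 0.05,"ty": 0.05,"tz": -2,"yaw": 0,"gripper": 0.65},{"tx": 0.05,"ty": 0.05,"tz": -2.9,"yaw": 0,"gripper": 0.65},{"tx": 0.05,"ty": 0.05,"tz": -2.9,"yaw": 0,"gripper": 0.65}]}}

```text
time_s: 21.22
eef_pos: [0.5312, -0.2216, 0.0257]
tcp_rot: [0.653, 0.757, 0.006, 0.003]
wrist_force: [-0.1, -0.1, -0.5]
finger_gap: 0.651
```

Emit:
{"api": "step_arm", "payload": {"targets": [{"tx": 0,"ty": 0,"tz": 0,"yaw": 0,"gripper": 0.3},{"tx": 0,"ty": 0,"tz": 0,"yaw": 0,"gripper": 0.3},{"tx": 0,"ty": 0,"tz": 0,"yaw": 0,"gripper": 0.3}], "grip_force": 25}}

```text
time_s: 21.6
eef_pos: [0.5312, -0.2216, 0.0258]
tcp_rot: [0.653, 0.757, 0.006, 0.003]
wrist_force: [0.1, -0.2, -0.6]
finger_gap: 0.512
```

Emit:
{"api": "step_arm", "payload": {"targets": [{"tx": 0,"ty": 0,"tz": 5,"yaw": 0,"gripper": 0.3},{"tx": 0,"ty": 0,"tz": 11,"yaw": 0,"gripper": 0.3},{"tx": -5,"ty": 3,"tz": 13,"yaw": 0,"gripper": 0.3},{"tx": -9.85,"ty": 6,"tz": 13,"yaw": 0,"gripper": 0.3},{"tx": -9.85,"ty": 6,"tz": 13,"yaw": 0,"gripper": 0.3}]}}

```text
time_s: 22.22
eef_pos: [0.4285, -0.1594, 0.1557]
tcp_rot: [0.653, 0.758, 0.005, 0.001]
wrist_force: [1.0, -0.2, -0.4]
finger_gap: 0.511
```

Run:
```python
from h import *
avgF(3); snap('scene','s26',(330,210,450,330),6.5)
```

```text
F [ 0.41  0.25 -1.45] P [ 0.433  -0.1616  0.1563]
```

Run:
```python
from h import *
c=(.433,-.1616)
P=[(circ(*c,.023,.1405),(0,255,0)),(circ(*c,.009,.1405),(0,255,0)),(circ(*c,.023,.1305),(0,255,255)),([(.4325,-.1613,.012),(.4325,-.1613,.11)],(255,0,255)),([(.4325,-.1613,.11),(.4325,-.1613,.1405)],(255,255,0))]
overlay('scene','os',P,(330,210,450,330),6.5)
```

Emit:
{"api": "step_arm", "payload": {"targets": [{"tx": -0.05,"ty": 0,"tz": -2,"yaw": 0,"gripper": 0.3},{"tx": -0.05,"ty": 0,"tz": -4,"yaw": 0,"gripper": 0.3},{"tx": -0.05,"ty": 0,"tz": -5,"yaw": 0,"gripper": 0.3}]}}

```text
time_s: 22.8
eef_pos: [0.434, -0.1624, 0.105]
tcp_rot: [0.653, 0.757, 0.006, 0.003]
wrist_force: [-1.6, 3.7, 1.4]
finger_gap: 0.514
```

Emit:
{"api": "step_arm", "payload": {"targets": [{"tx": 0,"ty": 0,"tz": -2.5,"yaw": 0,"gripper": 0.3},{"tx": 0,"ty": 0,"tz": -5,"yaw": 0,"gripper": 0.3},{"tx": 0,"ty": 0,"tz": -6.4,"yaw": 0,"gripper": 0.3},{"tx": 0,"ty": 0,"tz": -6.4,"yaw": 0,"gripper": 0.3}]}}

```text
time_s: 23.3
eef_pos: [0.4343, -0.1627, 0.0403]
tcp_rot: [0.653, 0.757, 0.006, 0.002]
wrist_force: [-1.4, 2.3, -2.2]
finger_gap: 0.51
```

Run:
```python
from h import *
avgF(3); snap('scene','s27',(330,230,450,350),6.5)
```

```text
F [-1.29  1.41 -1.89] P [ 0.4343 -0.1626  0.0412]
```

Emit:
{"api": "step_arm", "payload": {"targets": [{"tx": -0.1,"ty": 0.1,"tz": -0.15,"yaw": 0,"gripper": 0.3},{"tx": -0.1,"ty": 0.1,"tz": -0.15,"yaw": 0,"gripper": 0.68},{"tx": -0.1,"ty": 0.1,"tz": -0.1,"yaw": 0,"gripper": 0.68},{"tx": -0.1,"ty": 0.1,"tz": 3,"yaw": 0,"gripper": 0.68},{"tx": -0.1,"ty": 0.1,"tz": 9,"yaw": 0,"gripper": 0.68}]}}

```text
time_s: 24.12
eef_pos: [0.4322, -0.1612, 0.1312]
tcp_rot: [0.653, 0.757, 0.006, 0.001]
wrist_force: [1.5, -0.7, 0.5]
finger_gap: 0.679
```

Emit:
{"api": "step_arm", "payload": {"targets": [{"tx": 0,"ty": 0,"tz": 6,"yaw": 0,"gripper": 0.68},{"tx": 0,"ty": 6,"tz": 9,"yaw": 0,"gripper": 0.68},{"tx": 0,"ty": 12,"tz": 9,"yaw": 0,"gripper": 0.68},{"tx": 0,"ty": 18,"tz": 9,"yaw": 0,"gripper": 0.68}]}}

```text
time_s: 24.62
eef_pos: [0.4325, 0.0203, 0.2224]
tcp_rot: [0.654, 0.757, 0.007, 0.002]
wrist_force: [1.0, -0.4, 0.5]
finger_gap: 0.679
```

Run:
```python
from h import *
avgF(1); snap('scene','s28',(340,250,450,350),7); snap('top','t28',(280,150,480,270),4)
```

```text
F [-0.07  2.2  -0.52] P [0.4318 0.0261 0.222 ]
```

```bash
python3 - <<'E'
from h import *
im=cv2.imread('pics/s24.png'); c=im[270:410,180:310]; cv2.imwrite('pics/z9.png',cv2.resize(c,None,fx=6,fy=6,interpolation=cv2.INTER_CUBIC))
E
python3 - <<'E'
from h import *
s=ld('scene');t=ld('top');k=20.4
S=lambda u,v,z:p2w(s,302.94+u/k,209.41+v/k,z); T=lambda u,v,z:p2w(t,270+(u+.5)/7-.5,170+(v+.5)/7-.5,z)
for z in(.036,.044):
    a=[S(85,275,z),S(290,490,z),S(585,340,z),S(380,110,z)]; print(z,'scene',np.round(np.mean(a,0),4),[round(np.linalg.norm(a[i]-a[i-1])*1e3,1) for i in range(4)], np.degrees(np.arctan2(*(a[2]-a[1])[:2][::-1])),np.degrees(np.arctan2(*(a[3]-a[0])[:2][::-1])))
    b=[T(157,308,z),T(280,297,z),T(297,423,z),T(170,435,z)]; print('top',np.round(np.mean(b,0),4),[round(np.linalg.norm(b[i]-b[i-1])*1e3,1) for i in range(4)],'hole',T(224,371,z))
a=[S(375,690,.018),S(690,540,.018)];print('low',a,np.linalg.norm(a[0]-a[1]))
E
```

```text
0.036 scene [0.4267 0.0844 0.036 ] [np.float64(37.8), np.float64(36.1), np.float64(36.1), np.float64(38.2)] 5.7900240571330155 9.016392682739518
top [0.4281 0.0856 0.036 ] [np.float64(39.3), np.float64(38.0), np.float64(39.2), np.float64(39.2)] hole [0.42648169 0.08620902 0.036     ]
0.044 scene [0.4236 0.0781 0.044 ] [np.float64(37.5), np.float64(35.8), np.float64(35.8), np.float64(37.8)] 5.790024057132778 9.01639268273948
top [0.4276 0.0854 0.044 ] [np.float64(39.0), np.float64(37.7), np.float64(38.9), np.float64(38.9)] hole [0.42598149 0.08593474 0.044     ]
low [array([0.41315688, 0.05007621, 0.018     ]), array([0.45097067, 0.05247989, 0.018     ])] 0.037890111635678916
```

Emit:
{"api": "step_arm", "payload": {"targets": [{"tx": -0.4,"ty": 5.9,"tz": 0,"yaw": 0,"gripper": 0.65},{"tx": -0.4,"ty": 5.9,"tz": -6,"yaw": 0,"gripper": 0.65},{"tx": -0.4,"ty": 5.9,"tz": -12,"yaw": 0,"gripper": 0.65},{"tx": -0.4,"ty": 5.9,"tz": -12,"yaw": 0,"gripper": 0.65}]}}

```text
time_s: 25.28
eef_pos: [0.4248, 0.0787, 0.0979]
tcp_rot: [0.651, 0.759, 0.002, -0.002]
wrist_force: [-0.1, 0.9, 1.3]
finger_gap: 0.652
```

Run:
```python
from h import *
avgF(3); print(jaw()); snap('scene','s29',(270,170,370,260),7.5)
```

```text
F [ 0.27 -0.25  0.57] P [0.4284 0.0794 0.1021]
8.680856061184729
```

Emit:
{"api": "step_arm", "payload": {"targets": [{"tx": -0.1,"ty": 0.58,"tz": -2,"yaw": 0,"gripper": 0.65},{"tx": -0.1,"ty": 0.58,"tz": -4.5,"yaw": 0,"gripper": 0.65},{"tx": -0.1,"ty": 0.58,"tz": -5.9,"yaw": 0,"gripper": 0.65},{"tx": -0.1,"ty": 0.58,"tz": -5.9,"yaw": 0,"gripper": 0.65}]}}

```text
time_s: 25.98
eef_pos: [0.4295, 0.0856, 0.0457]
tcp_rot: [0.652, 0.759, 0.008, 0.003]
wrist_force: [0.7, 0.2, 0.2]
finger_gap: 0.653
```

Emit:
{"api": "step_arm", "payload": {"targets": [{"tx": 0,"ty": 0,"tz": 0,"yaw": 0,"gripper": 0.3},{"tx": 0,"ty": 0,"tz": 0,"yaw": 0,"gripper": 0.3},{"tx": 0,"ty": 0,"tz": 0,"yaw": 0,"gripper": 0.3}], "grip_force": 30}}

```text
time_s: 26.35
eef_pos: [0.4301, 0.0856, 0.0464]
tcp_rot: [0.652, 0.759, 0.008, 0.004]
wrist_force: [-0.5, 0.4, 6.8]
finger_gap: 0.429
```

Run:
```python
from h import *
avgF(2); snap('scene','s30',(270,170,370,260),7.5)
```

```text
F [-0.4  -0.51  7.95] P [0.4301 0.0856 0.0464]
```

Emit:
{"api": "step_arm", "payload": {"targets": [{"tx": 0,"ty": 0,"tz": 2,"yaw": 0,"gripper": 0.3},{"tx": 0,"ty": 0,"tz": 6,"yaw": 0,"gripper": 0.3},{"tx": 0,"ty": 0,"tz": 12,"yaw": 0,"gripper": 0.3},{"tx": 0,"ty": 0,"tz": 15,"yaw": 0,"gripper": 0.3},{"tx": 0,"ty": 0,"tz": 15,"yaw": 0,"gripper": 0.3}]}}

```text
time_s: 27.12
eef_pos: [0.4315, 0.0859, 0.1986]
tcp_rot: [0.652, 0.759, 0.01, 0.005]
wrist_force: [0.3, 0.9, -0.3]
finger_gap: 0.429
```

Run:
```python
from h import *
avgF(3); snap('scene','s31',(270,110,370,240),6)
```

```text
F [-0.44 -0.41 -0.44] P [0.4297 0.0856 0.1961]
```

Emit:
{"api": "step_arm", "payload": {"targets": [{"tx": 0.28,"ty": -24.65,"tz": 0,"yaw": 0,"gripper": 0.3},{"tx": 0.28,"ty": -24.65,"tz": 0,"yaw": 0,"gripper": 0.3},{"tx": 0.28,"ty": -24.65,"tz": 0,"yaw": 0,"gripper": 0.3},{"tx": 0.28,"ty": -24.65,"tz": 0,"yaw": 0,"gripper": 0.3},{"tx": 0.28,"ty": -24.65,"tz": -2,"yaw": 0,"gripper": 0.3}]}}

```text
time_s: 27.95
eef_pos: [0.4322, -0.165, 0.1743]
tcp_rot: [0.654, 0.757, 0.007, 0.004]
wrist_force: [-0.7, 1.1, -0.5]
finger_gap: 0.428
```

Emit:
{"api": "step_arm", "payload": {"targets": [{"tx": 0,"ty": 0,"tz": -2,"yaw": 0,"gripper": 0.3},{"tx": 0,"ty": 0,"tz": -2,"yaw": 0,"gripper": 0.3}]}}

```text
time_s: 28.2
eef_pos: [0.4303, -0.1646, 0.1518]
tcp_rot: [0.654, 0.756, 0.006, 0.001]
wrist_force: [0.3, 1.5, -0.1]
finger_gap: 0.431
```

Run:
```python
from h import *
avgF(3); snap('scene','s32',(330,210,450,330),6.5)
c=np.mean([robot.state()['eef_pos']],0)
print(jaw())
j=np.radians(jaw())
q=(.4325,-.1613)
P=[(rect(c[0],c[1],j,.019,.019,c[2]-.0104),(0,255,0)),(rect(c[0],c[1],j,.009,.009,c[2]-.0104),(0,255,0)),(rect(c[0],c[1],j,.019,.019,c[2]-.0284),(0,255,255)),([(*q,.012),(*q,.11)],(255,0,255)),([(*q,.11),(*q,c[2]-.0104)],(255,255,0))]
overlay('scene','os',P,(330,210,450,330),6.5)
```

```text
F [-0.08  0.76 -0.04] P [ 0.4317 -0.1646  0.1536]
8.3919497557334
```

Emit:
{"api": "step_arm", "payload": {"targets": [{"tx": 0.08,"ty": 0.33,"tz": 0,"yaw": 0,"gripper": 0.3},{"tx": 0.08,"ty": 0.33,"tz": -1.2,"yaw": 0,"gripper": 0.3},{"tx": 0.08,"ty": 0.33,"tz": -1.6,"yaw": 0,"gripper": 0.3},{"tx": 0.08,"ty": 0.33,"tz": -2.0,"yaw": 0,"gripper": 0.3},{"tx": 0.08,"ty": 0.33,"tz": -2.4,"yaw": 0,"gripper": 0.3}]}}

```text
time_s: 29.02
eef_pos: [0.4332, -0.1615, 0.1302]
tcp_rot: [0.653, 0.757, 0.007, 0.004]
wrist_force: [0.3, 0.4, -0.4]
finger_gap: 0.428
```

Run:
```python
from h import *
avgF(3); snap('scene','s33',(330,230,450,350),6.5)
```

```text
F [ 0.14 -0.57  0.01] P [ 0.4331 -0.1614  0.1301]
```

```bash
python3 - <<'E'
from h import *
c=np.array([.4331,-.1614,.1301]); j=np.radians(8.4); q=(.4325,-.1613)
P=[(rect(c[0],c[1],j,.019,.019,c[2]-.0104),(0,255,0)),(rect(c[0],c[1],j,.009,.009,c[2]-.0104),(0,255,0)),(rect(c[0],c[1],j,.019,.019,c[2]-.0284),(0,255,255)),([(*q,.012),(*q,.11)],(255,0,255)),(circ(*q,.003,.11),(255,0,0)),(circ(*q,.006,.1),(255,0,0))]
overlay('scene','os',P,(360,260,420,330),11); recrop('scene','z',(360,260,420,330),11)
cv2.imwrite('pics/os2.png',np.hstack([cv2.imread('pics/z.png')[:,:400],cv2.imread('pics/os.png')[:,:400]]))
E
python3 - <<'E'
from h import *
im=cv2.imread('pics/s31.png')[280:500,190:420]; cv2.imwrite('pics/za.png',cv2.resize(im,None,fx=3.4,fy=3.4,interpolation=cv2.INTER_CUBIC))
d=ld('scene')
c=np.array([.4297,.0856,.1961]); j=np.radians(8.4)
P=[(rect(c[0],c[1],j,.019,.019,c[2]-.0104),(0,255,0)),(rect(c[0],c[1],j,.009,.009,c[2]-.0104),(0,255,0)),(rect(c[0],c[1],j,.019,.019,c[2]-.0284),(0,255,255))]
for Q,col in P: print([tuple(np.round(((np.array(w2p(d,X))-[270,110])*6-[190,280])*3.4).astype(int)) for X in Q])
E
```

```text
[(np.int64(409), np.int64(103)), (np.int64(650), np.int64(327)), (np.int64(320), np.int64(498)), (np.int64(81), np.int64(269)), (np.int64(409), np.int64(103))]
[(np.int64(386), np.int64(205)), (np.int64(500), np.int64(311)), (np.int64(344), np.int64(392)), (np.int64(231), np.int64(284)), (np.int64(386), np.int64(205))]
[(np.int64(411), np.int64(242)), (np.int64(649), np.int64(465)), (np.int64(322), np.int64(637)), (np.int64(87), np.int64(408)), (np.int64(411), np.int64(242))]
```

Run:
```python
from h import *
c=np.array([.4331,-.1614,.1301]); j=np.radians(8.4); q=(.4325,-.1613)
P=[(rect(c[0],c[1],j,.019,.019,c[2]-.0104),(0,255,0)),(rect(c[0],c[1],j,.009,.009,c[2]-.0104),(0,255,0)),(rect(c[0],c[1],j,.019,.019,c[2]-.0284),(0,255,255)),(circ(*q,.006,.1),(255,0,0))]
overlay('scene','os',P,(360,265,420,315),12.5)
```

Emit:
{"api": "step_arm", "payload": {"targets": [{"tx": -0.05,"ty": -0.1,"tz": -0.5,"yaw": 0,"gripper": 0.3},{"tx": -0.05,"ty": -0.1,"tz": -1.0,"yaw": 0,"gripper": 0.3},{"tx": -0.05,"ty": -0.1,"tz": -1.0,"yaw": 0,"gripper": 0.3}]}}

```text
time_s: 29.6
eef_pos: [0.4324, -0.1624, 0.12]
tcp_rot: [0.653, 0.757, 0.007, 0.003]
wrist_force: [-0.6, 0.5, -0.4]
finger_gap: 0.427
```

Run:
```python
from h import *
avgF(3); snap('scene','s34',(355,260,415,310),12.5)
```

```text
F [ 0.41 -0.02 -0.01] P [ 0.4327 -0.1625  0.1204]
```

Emit:
{"api": "step_arm", "payload": {"targets": [{"tx": 0,"ty": 0,"tz": -2,"yaw": 0,"gripper": 0.3},{"tx": 0,"ty": 0,"tz": -4,"yaw": 0,"gripper": 0.3},{"tx": 0,"ty": 0,"tz": -6,"yaw": 0,"gripper": 0.3},{"tx": 0,"ty": 0,"tz": -6.7,"yaw": 0,"gripper": 0.3},{"tx": 0,"ty": 0,"tz": -6.7,"yaw": 0,"gripper": 0.3}]}}

```text
time_s: 30.42
eef_pos: [0.4327, -0.1625, 0.0534]
tcp_rot: [0.653, 0.757, 0.007, 0.003]
wrist_force: [-0.0, -0.2, -0.0]
finger_gap: 0.427
```

Run:
```python
from h import *
avgF(3)
```

```text
F [ 0.24 -0.08 -0.63] P [ 0.4332 -0.1627  0.054 ]
```

No contact forces, so it slid down freely. I lower a touch more, release and lift.

Emit:
{"api": "step_arm", "payload": {"targets": [{"tx": 0,"ty": 0,"tz": -0.2,"yaw": 0,"gripper": 0.3},{"tx": 0,"ty": 0,"tz": -0.2,"yaw": 0,"gripper": 0.62},{"tx": 0,"ty": 0,"tz": -0.2,"yaw": 0,"gripper": 0.62},{"tx": 0,"ty": 0,"tz": 3,"yaw": 0,"gripper": 0.62},{"tx": 0,"ty": 0,"tz": 9,"yaw": 0,"gripper": 0.62}]}}

```text
time_s: 31.2
eef_pos: [0.4319, -0.1621, 0.1437]
tcp_rot: [0.653, 0.757, 0.007, 0.002]
wrist_force: [1.0, -0.8, 0.5]
finger_gap: 0.621
```

Emit:
{"api": "step_arm", "payload": {"targets": [{"tx": 0,"ty": 0,"tz": 6,"yaw": 0,"gripper": 0.62},{"tx": 0,"ty": 6,"tz": 8,"yaw": 0,"gripper": 0.62},{"tx": 0,"ty": 12,"tz": 8,"yaw": 0,"gripper": 0.62},{"tx": -10,"ty": 12,"tz": 8,"yaw": 0,"gripper": 0.62},{"tx": -16,"ty": 12,"tz": 8,"yaw": 0,"gripper": 0.62}]}}

```text
time_s: 31.82
eef_pos: [0.3054, -0.0411, 0.2235]
tcp_rot: [0.652, 0.758, 0.007, 0.002]
wrist_force: [-0.4, -1.1, 0.9]
finger_gap: 0.624
```

Run:
```python
from h import *
st(); snap('scene','s35',(260,180,460,350),4); snap('top','t35',(270,150,480,280),3.8); recrop('top','z7',(270,170,370,270),7); recrop('scene','zc',(350,260,440,350),8)
```

```text
{'time_s': 31.825, 'eef_pos': [0.3054, -0.0411, 0.2235], 'tcp_rot': [0.6522, 0.758, 0.0066, 0.0017], 'wrist_force': [-0.3862, -1.1237, 0.9003], 'ft_torque': [-0.0509, 0.0663, 0.034], 'finger_gap': 0.6237}
```

```bash
python3 - <<'E'
from h import *
recrop('top','zd',(390,200,460,270),11)
recrop('top','ze',(280,200,340,260),12)
E
python3 - <<'E'
from h import *
s=ld('scene');t=ld('top')
T=lambda u,v,z:p2w(t,390+(u+.5)/11-.5,200+(v+.5)/11-.5,z)
c=[T(138,175,.012),T(583,187,.012),T(577,622,.012),T(130,612,.012)];print('foot',np.mean(c,0)); print('tip',T(463,383,.11),'collar',[T(*p,.040) for p in((290,325),(485,300),(505,490),(325,525))],np.mean([T(*p,.040) for p in((290,325),(485,300),(505,490),(325,525))],0))
print('studs',np.mean([T(*p,.013) for p in((189,221),(539,232),(533,583),(182,571))],0))
t2=lambda u,v,z:p2w(t,280+(u+.5)/12-.5,200+(v+.5)/12-.5,z)
b=[t2(243,150,.018),t2(440,148,.018),t2(450,358,.018),t2(252,370,.018)];print('low',np.mean(b,0),[round(np.linalg.norm(b[i]-b[i-1])*1e3,1) for i in range(4)],t2(350,258,.018))
recrop('scene','zf',(300,215,350,255),15); recrop('scene','zg',(340,280,410,350),11)
E
```

```text
foot [ 0.40546654 -0.17805386  0.012     ]
tip [ 0.40457959 -0.17827142  0.11      ] collar [array([ 0.41829378, -0.15930746,  0.04      ]), array([ 0.42411231, -0.19725356,  0.04      ]), array([ 0.38717224, -0.20168019,  0.04      ]), array([ 0.37950069, -0.16674124,  0.04      ])] [ 0.40226975 -0.18124561  0.04      ]
studs [ 0.40486572 -0.17861391  0.013     ]
low [0.4316143  0.07201011 0.018     ] [np.float64(40.2), np.float64(35.9), np.float64(38.4), np.float64(36.1)] [0.43134169 0.07132051 0.018     ]
```

Run:
```python
from h import *
avgF(2); print(jaw())
```

```text
F [ 0.67 -0.39  0.16] P [ 0.3054 -0.0419  0.2238]
8.363095566235161
```

Emit:
{"api": "step_arm", "payload": {"targets": [{"tx": 6,"ty": 5.5,"tz": 0,"yaw": -1.5,"gripper": 0.65},{"tx": 12.6,"ty": 11.4,"tz": -3,"yaw": -3,"gripper": 0.65},{"tx": 12.6,"ty": 11.4,"tz": -9,"yaw": -3,"gripper": 0.65},{"tx": 12.6,"ty": 11.4,"tz": -14,"yaw": -3,"gripper": 0.65},{"tx": 12.6,"ty": 11.4,"tz": -14,"yaw": -3,"gripper": 0.65}], "grip_force": 30}}

```text
time_s: 32.65
eef_pos: [0.4314, 0.0722, 0.08]
tcp_rot: [0.673, 0.74, 0.004, 0.0]
wrist_force: [-1.0, -0.4, 0.8]
finger_gap: 0.648
```

Run:
```python
from h import *
avgF(3); print(jaw()); snap('scene','s36',(270,170,370,260),7.5)
```

```text
F [ 0.02 -0.16  0.09] P [0.4327 0.0719 0.0833]
5.343616914816229
```

Emit:
{"api": "step_arm", "payload": {"targets": [{"tx": -0.1,"ty": 0,"tz": -2.5,"yaw": 0,"gripper": 0.65},{"tx": -0.1,"ty": 0,"tz": -4.7,"yaw": 0,"gripper": 0.65},{"tx": -0.1,"ty": 0,"tz": -5.4,"yaw": 0,"gripper": 0.65},{"tx": -0.1,"ty": 0,"tz": -5.4,"yaw": 0,"gripper": 0.65}]}}

```text
time_s: 33.35
eef_pos: [0.4338, 0.0716, 0.0333]
tcp_rot: [0.674, 0.739, 0.009, 0.004]
wrist_force: [-0.9, 0.4, 1.4]
finger_gap: 0.651
```

Emit:
{"api": "step_arm", "payload": {"targets": [{"tx": 0,"ty": 0,"tz": -0.15,"yaw": 0,"gripper": 0.3},{"tx": 0,"ty": 0,"tz": -0.15,"yaw": 0,"gripper": 0.3},{"tx": 0,"ty": 0,"tz": -0.15,"yaw": 0,"gripper": 0.3}]}}

```text
time_s: 33.72
eef_pos: [0.4342, 0.0716, 0.0324]
tcp_rot: [0.674, 0.739, 0.009, 0.005]
wrist_force: [-0.9, -1.0, 8.2]
finger_gap: 0.427
```

Run:
```python
from h import *
avgF(2); print(jaw())
```

```text
F [-1.1  -1.36  8.22] P [0.4342 0.0716 0.0324]
5.305008674932056
```

Emit:
{"api": "step_arm", "payload": {"targets": [{"tx": 0,"ty": 0,"tz": 4,"yaw": 0,"gripper": 0.3},{"tx": 0,"ty": 0,"tz": 10,"yaw": 0,"gripper": 0.3},{"tx": 0,"ty": -3,"tz": 14,"yaw": 0,"gripper": 0.3},{"tx": -1,"ty": -9,"tz": 14,"yaw": 0,"gripper": 0.3},{"tx": -2,"ty": -15,"tz": 14,"yaw": 0,"gripper": 0.3}]}}

```text
time_s: 34.45
eef_pos: [0.4143, -0.0797, 0.1734]
tcp_rot: [0.673, 0.74, 0.01, 0.006]
wrist_force: [1.6, -0.1, -1.1]
finger_gap: 0.431
```

Run:
```python
from h import *
avgF(2); snap('scene','s37',(300,190,420,350),4.8)
```

```text
F [ 0.42 -0.54 -0.45] P [ 0.4131 -0.084   0.1729]
```

Emit:
{"api": "step_arm", "payload": {"targets": [{"tx": -0.5,"ty": -5,"tz": 0,"yaw": 0,"gripper": 0.3},{"tx": -0.86,"ty": -9.4,"tz": 0,"yaw": 0,"gripper": 0.3},{"tx": -0.86,"ty": -9.4,"tz": -2,"yaw": 0,"gripper": 0.3},{"tx": -0.86,"ty": -9.4,"tz": -2,"yaw": 0,"gripper": 0.3}]}}

```text
time_s: 35.1
eef_pos: [0.4042, -0.1737, 0.1516]
tcp_rot: [0.676, 0.737, 0.009, 0.003]
wrist_force: [-0.1, 0.6, -0.6]
finger_gap: 0.431
```

```bash
cat > colover.py <<'E'
from h import *
avgF(3); snap('scene','tmp'); s=robot.state(); c=np.array(s['eef_pos']); j=np.radians(jaw(s)); q=(.4049,-.1785); print(c)
import sys
ht,hb=float(sys.argv[1]),float(sys.argv[2])
P=[(rect(c[0],c[1],j,.019,.019,c[2]-ht),(0,255,0)),(rect(c[0],c[1],j,.009,.009,c[2]-ht),(0,255,0)),(rect(c[0],c[1],j,.019,.019,c[2]-hb),(0,255,255)),(circ(*q,.006,.1),(255,0,0)),([(*q,.012),(*q,.11)],(255,0,255))]
overlay('scene','os',P,(340,250,410,340),8.5)
E
python3 colover.py .0144 .0284
```

```text
F [-0.16 -0.09 -0.3 ] P [ 0.405  -0.1738  0.1526]
[ 0.40545016 -0.17402197  0.15307086]
```

Emit:
{"api": "step_arm", "payload": {"targets": [{"tx": -0.03,"ty": -0.47,"tz": 0,"yaw": 0,"gripper": 0.3},{"tx": -0.03,"ty": -0.47,"tz": -1.2,"yaw": 0,"gripper": 0.3},{"tx": -0.03,"ty": -0.47,"tz": -2.0,"yaw": 0,"gripper": 0.3},{"tx": -0.03,"ty": -0.47,"tz": -2.5,"yaw": 0,"gripper": 0.3},{"tx": -0.03,"ty": -0.47,"tz": -2.5,"yaw": 0,"gripper": 0.3}]}}

```text
time_s: 35.92
eef_pos: [0.4048, -0.1785, 0.1274]
tcp_rot: [0.675, 0.738, 0.009, 0.004]
wrist_force: [0.0, 0.7, -0.7]
finger_gap: 0.431
```

```bash
python3 colover.py .0144 .0284
```

```text
F [ 0.19 -0.18 -0.63] P [ 0.4051 -0.1787  0.128 ]
[ 0.40532422 -0.1787785   0.12822113]
```

Emit:
{"api": "step_arm", "payload": {"targets": [{"tx": 0,"ty": 0,"tz": -1.5,"yaw": 0,"gripper": 0.3},{"tx": 0,"ty": 0,"tz": -3,"yaw": 0,"gripper": 0.3},{"tx": 0,"ty": 0,"tz": -4.5,"yaw": 0,"gripper": 0.3},{"tx": 0,"ty": 0,"tz": -5.7,"yaw": 0,"gripper": 0.3},{"tx": 0,"ty": 0,"tz": -5.7,"yaw": 0,"gripper": 0.3}]}}

```text
time_s: 36.75
eef_pos: [0.4046, -0.1784, 0.07]
tcp_rot: [0.675, 0.738, 0.009, 0.004]
wrist_force: [0.2, -0.5, -1.0]
finger_gap: 0.428
```

Run:
```python
from h import *
avgF(3)
```

```text
F [ 0.58 -0.24 -0.02] P [ 0.4052 -0.1788  0.071 ]
```

Emit:
{"api": "step_arm", "payload": {"targets": [{"tx": 0,"ty": 0,"tz": -0.15,"yaw": 0,"gripper": 0.3},{"tx": 0,"ty": 0,"tz": -0.15,"yaw": 0,"gripper": 0.62},{"tx": 0,"ty": 0,"tz": -0.15,"yaw": 0,"gripper": 0.62},{"tx": 0,"ty": 0,"tz": 3,"yaw": 0,"gripper": 0.62},{"tx": 0,"ty": 0,"tz": 9,"yaw": 0,"gripper": 0.62}]}}

```text
time_s: 37.52
eef_pos: [0.4042, -0.1783, 0.161]
tcp_rot: [0.675, 0.738, 0.009, 0.003]
wrist_force: [0.6, -0.4, 0.6]
finger_gap: 0.623
```

Emit:
{"api": "step_arm", "payload": {"targets": [{"tx": 0,"ty": 0,"tz": 5,"yaw": 0,"gripper": 0.62},{"tx": 2,"ty": 6,"tz": 6,"yaw": 0,"gripper": 0.62},{"tx": 3,"ty": 12,"tz": 6,"yaw": 0,"gripper": 0.62},{"tx": 3,"ty": 18,"tz": 6,"yaw": 0,"gripper": 0.62}]}}

```text
time_s: 38.02
eef_pos: [0.4349, 0.0034, 0.2217]
tcp_rot: [0.675, 0.737, 0.01, 0.004]
wrist_force: [0.8, 0.8, 0.4]
finger_gap: 0.62
```

Run:
```python
from h import *
avgF(1); snap('scene','s38',(340,250,450,350),7); snap('top','t38',(370,150,470,260),7)
```

```text
F [-0.77  2.35 -0.2 ] P [0.4338 0.0088 0.2213]
```

Emit:
{"api": "step_arm", "payload": {"targets": [{"tx": 4,"ty": -5,"tz": 0,"yaw": 0,"gripper": 0.65},{"tx": 8,"ty": -10,"tz": 0,"yaw": 0,"gripper": 0.65},{"tx": 9.72,"ty": -13.3,"tz": -4,"yaw": 0,"gripper": 0.65},{"tx": 9.72,"ty": -13.3,"tz": -10,"yaw": 0,"gripper": 0.65},{"tx": 9.72,"ty": -13.3,"tz": -14,"yaw": 0,"gripper": 0.65}], "grip_force": 30}}

```text
time_s: 38.8
eef_pos: [0.5298, -0.1311, 0.0787]
tcp_rot: [0.674, 0.739, 0.008, 0.002]
wrist_force: [-0.3, -0.6, 0.1]
finger_gap: 0.651
```

Run:
```python
from h import *
avgF(3); snap('scene','s39',(360,220,460,310),7.5)
```

```text
F [-1.1   0.67 -0.5 ] P [ 0.528  -0.1299  0.0771]
```

Emit:
{"api": "step_arm", "payload": {"targets": [{"tx": 0.3,"ty": 0.35,"tz": -1,"yaw": 0,"gripper": 0.65},{"tx": 0.3,"ty": 0.35,"tz": -3,"yaw": 0,"gripper": 0.65},{"tx": 0.3,"ty": 0.35,"tz": -4.3,"yaw": 0,"gripper": 0.65},{"tx": 0.3,"ty": 0.35,"tz": -4.3,"yaw": 0,"gripper": 0.65}]}}

```text
time_s: 39.5
eef_pos: [0.5337, -0.1263, 0.0381]
tcp_rot: [0.673, 0.739, 0.009, 0.002]
wrist_force: [-0.1, -0.3, 1.0]
finger_gap: 0.645
```

Emit:
{"api": "step_arm", "payload": {"targets": [{"tx": 0,"ty": 0,"tz": 0,"yaw": 0,"gripper": 0.2},{"tx": 0,"ty": 0,"tz": 0,"yaw": 0,"gripper": 0.2},{"tx": 0,"ty": 0,"tz": 0,"yaw": 0,"gripper": 0.2}]}}

```text
time_s: 39.88
eef_pos: [0.5339, -0.1264, 0.0386]
tcp_rot: [0.673, 0.739, 0.009, 0.003]
wrist_force: [-1.7, 0.8, 3.6]
finger_gap: 0.39
```

Run:
```python
from h import *
avgF(2)
```

```text
F [-0.96  0.57  5.33] P [ 0.5339 -0.1264  0.0386]
```

Emit:
{"api": "step_arm", "payload": {"targets": [{"tx": 0,"ty": 0,"tz": 4,"yaw": 0,"gripper": 0.2},{"tx": 0,"ty": 0,"tz": 10,"yaw": 0,"gripper": 0.2},{"tx": 0,"ty": 0,"tz": 13.5,"yaw": 0,"gripper": 0.2},{"tx": -4,"ty": -2,"tz": 13.5,"yaw": 0,"gripper": 0.2},{"tx": -4,"ty": -2,"tz": 13.5,"yaw": 0,"gripper": 0.2}]}}

```text
time_s: 40.6
eef_pos: [0.4916, -0.1467, 0.1738]
tcp_rot: [0.674, 0.739, 0.008, 0.002]
wrist_force: [0.1, 0.3, -0.3]
finger_gap: 0.391
```

Run:
```python
from h import *
avgF(3); d=snap('scene','s40',(345,190,445,340),5.2); c=robot.state()['eef_pos']
P=[(circ(c[0],c[1],.018,c[2]-.0386+.024),(0,255,0)),(circ(c[0],c[1],.009,c[2]-.0386+.024),(0,255,0)),(circ(c[0],c[1],.018,c[2]-.0386),(0,255,255)),([(.4049,-.1785,.012),(.4049,-.1785,.11)],(255,0,255))]
overlay('scene','os',P,(345,210,435,330),6.5)
```

```text
F [ 0.24  0.1  -0.18] P [ 0.4939 -0.1465  0.1737]
```

Emit:
{"api": "step_arm", "payload": {"targets": [{"tx": -4.5,"ty": -1.6,"tz": 0,"yaw": 0,"gripper": 0.2},{"tx": -8.94,"ty": -3.18,"tz": 0,"yaw": 0,"gripper": 0.2},{"tx": -8.94,"ty": -3.18,"tz": 0,"yaw": 0,"gripper": 0.2},{"tx": -8.94,"ty": -3.18,"tz": -1.2,"yaw": 0,"gripper": 0.2},{"tx": -8.94,"ty": -3.18,"tz": -1.2,"yaw": 0,"gripper": 0.2}]}}

```text
time_s: 41.42
eef_pos: [0.4059, -0.1777, 0.1604]
tcp_rot: [0.673, 0.739, 0.009, 0.002]
wrist_force: [-0.2, 0.1, -1.1]
finger_gap: 0.392
```

```bash
cat > ro.py <<'E'
from h import *
avgF(3); d=snap('scene','tmp'); c=robot.state()['eef_pos']; print(c)
P=[(circ(c[0],c[1],.018,c[2]-.0386+.024),(0,255,0)),(circ(c[0],c[1],.009,c[2]-.0386+.024),(0,255,0)),(circ(c[0],c[1],.018,c[2]-.0386),(0,255,255)),(circ(c[0],c[1],.009,c[2]-.0386),(0,255,255)),([(.4049,-.1785,.012),(.4049,-.1785,.11)],(255,0,255))]
overlay('scene','os',P,(340,250,410,340),8.5); recrop('scene','z',(340,250,410,340),8.5)
E
python3 ro.py
```

```text
F [-0.02 -0.62 -0.56] P [ 0.4059 -0.1778  0.1609]
[ 0.40582787 -0.17788916  0.161316  ]
```

Emit:
{"api": "step_arm", "payload": {"targets": [{"tx": -0.1,"ty": -0.07,"tz": 0,"yaw": 0,"gripper": 0.2},{"tx": -0.1,"ty": -0.07,"tz": -1.0,"yaw": 0,"gripper": 0.2},{"tx": -0.1,"ty": -0.07,"tz": -2.0,"yaw": 0,"gripper": 0.2},{"tx": -0.1,"ty": -0.07,"tz": -2.5,"yaw": 0,"gripper": 0.2},{"tx": -0.1,"ty": -0.07,"tz": -2.5,"yaw": 0,"gripper": 0.2}]}}

```text
time_s: 42.25
eef_pos: [0.4044, -0.1784, 0.1357]
tcp_rot: [0.673, 0.739, 0.009, 0.002]
wrist_force: [-0.6, 0.0, -0.8]
finger_gap: 0.387
```

Run:
```python
from h import *
print(avgF(4))
```

```text
F [ 0.14 -0.16 -0.59] P [ 0.4049 -0.1786  0.1363]
None
```

Emit:
{"api": "step_arm", "payload": {"targets": [{"tx": 0,"ty": 0,"tz": -1.2,"yaw": 0,"gripper": 0.2},{"tx": 0,"ty": 0,"tz": -2.4,"yaw": 0,"gripper": 0.2},{"tx": 0,"ty": 0,"tz": -3.4,"yaw": 0,"gripper": 0.2},{"tx": 0,"ty": 0,"tz": -3.9,"yaw": 0,"gripper": 0.2},{"tx": 0,"ty": 0,"tz": -3.9,"yaw": 0,"gripper": 0.2}]}}

```text
time_s: 43.08
eef_pos: [0.4047, -0.1785, 0.0969]
tcp_rot: [0.673, 0.739, 0.009, 0.002]
wrist_force: [0.6, 0.2, -1.0]
finger_gap: 0.392
```

Run:
```python
from h import *
print(avgF(4))
snap("scene","pics/cl1.png",(330,230,430,350),6)
```

```text
F [ 0.23  0.06 -0.93] P [ 0.4051 -0.1787  0.0976]
None
```

No contact yet; the ring is about 4 mm above the collars. Lower a little, then release.

Emit:
{"api": "step_arm", "payload": {"targets": [{"tx": 0,"ty": 0,"tz": -0.25,"yaw": 0,"gripper": 0.2},{"tx": 0,"ty": 0,"tz": -0.25,"yaw": 0,"gripper": 0.2},{"tx": 0,"ty": 0,"tz": -0.25,"yaw": 0,"gripper": 0.62},{"tx": 0,"ty": 0,"tz": -0.25,"yaw": 0,"gripper": 0.62},{"tx": 0,"ty": 0,"tz": -0.25,"yaw": 0,"gripper": 0.62}]}}

```text
time_s: 43.95
eef_pos: [0.4053, -0.1788, 0.0954]
tcp_rot: [0.673, 0.739, 0.009, 0.003]
wrist_force: [0.2, -0.5, 0.7]
finger_gap: 0.616
```

Emit:
{"api": "step_arm", "payload": {"targets": [{"tx": 0,"ty": 0,"tz": 2,"yaw": 0,"gripper": 0.62},{"tx": 0,"ty": 0,"tz": 6,"yaw": 0,"gripper": 0.62},{"tx": 0,"ty": 0,"tz": 11,"yaw": 0,"gripper": 0.62},{"tx": 0,"ty": 0,"tz": 16,"yaw": 0,"gripper": 0.62},{"tx": 0,"ty": 5,"tz": 17,"yaw": 0,"gripper": 0.62}]}}

```text
time_s: 44.58
eef_pos: [0.4075, -0.1306, 0.2689]
tcp_rot: [0.675, 0.738, 0.01, 0.007]
wrist_force: [1.0, 0.1, -0.4]
finger_gap: 0.62
```

Emit:
{"api": "step_arm", "payload": {"targets": [{"tx": 0,"ty": 6,"tz": 0,"yaw": 0,"gripper": 0.62},{"tx": 0,"ty": 12,"tz": 0,"yaw": 0,"gripper": 0.62},{"tx": 0,"ty": 17,"tz": 0,"yaw": 0,"gripper": 0.62},{"tx": 0,"ty": 20,"tz": 0,"yaw": 0,"gripper": 0.62},{"tx": 0,"ty": 20,"tz": 0,"yaw": 0,"gripper": 0.62}]}}

```text
time_s: 45.2
eef_pos: [0.4073, 0.0707, 0.2689]
tcp_rot: [0.673, 0.739, 0.01, 0.007]
wrist_force: [-0.2, 0.6, 0.5]
finger_gap: 0.617
```

Run:
```python
from station import robot
import cv2
for n in("scene","top"):
    p=robot.get_image(n)["pixels"]; cv2.imwrite(f"pics/fin_{n}.png",p[:,:,::-1])
    if n=="scene": cv2.imwrite("pics/fin_z.png",cv2.resize(p[230:350,330:430,::-1],None,fx=5,fy=5,interpolation=2))
s=robot.state();print(s["time_s"],s["eef_pos"],s["wrist_force"])
```

```text
45.3 [0.40739416 0.06910503 0.26885705] [-0.63699403 -0.54378642 -0.39534309]
```

View pics/fin_scene.png

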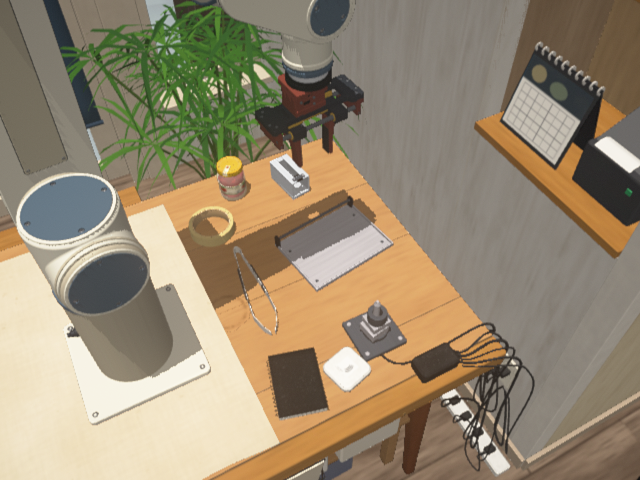

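View pics/fin_z.png

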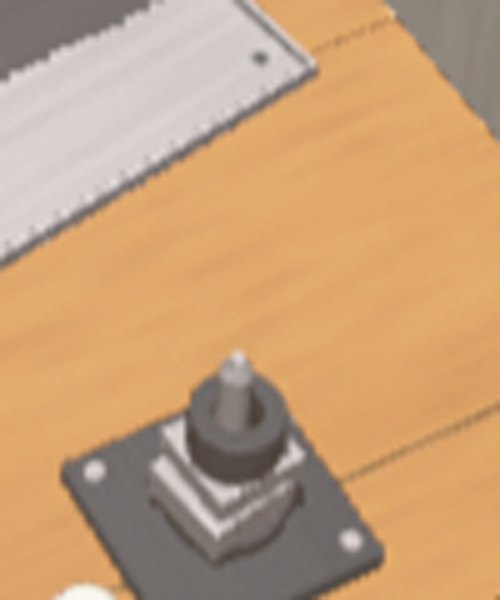

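View pics/fin_top.png

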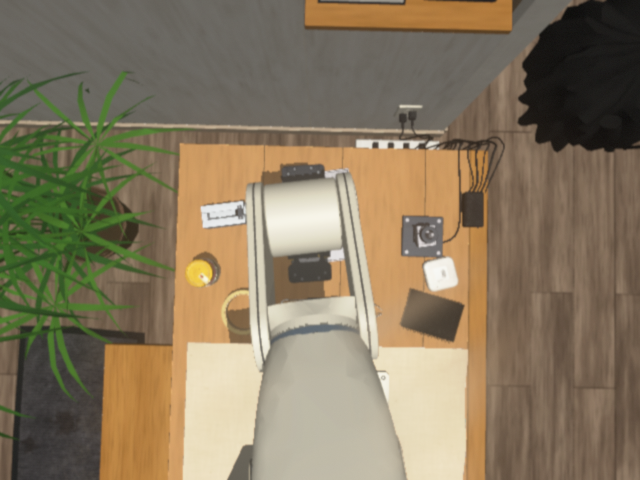

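Run:
```python
import cv2
p=cv2.imread("pics/fin_scene.png")[140:300,255:405]
cv2.imwrite("pics/fin_t.png",cv2.resize(p,None,fx=3.7,fy=3.7,interpolation=2))
```

```text
(no output)
```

View pics/fin_t.png

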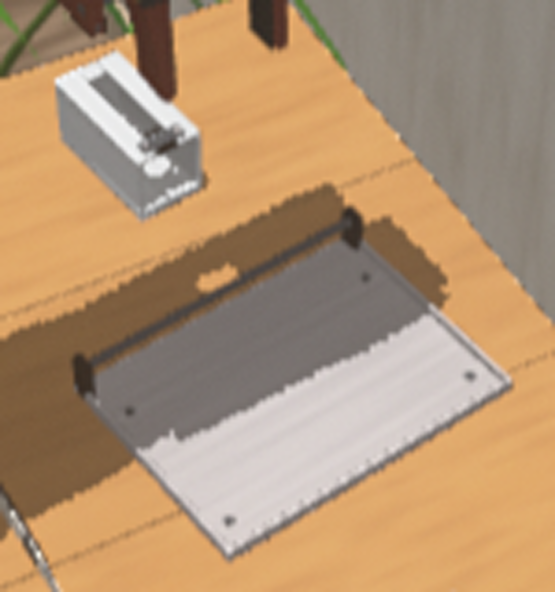

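Run:
```python
from station import robot
print(robot.job_done())
```

```text
the job is handed in; nothing more can be done
None
```

The job is handed in at about 45 s of the 208 s allowed. I tapped the collars out of the canister over the knock bar and laid the canister on the counter about 0.2 m from the tray's centre. The stack on the post is the base ring, then the 18 collar, the 14 collar and the clamping ring.

- **Collars:** only two were present this time, the 18 and the 14. I told them apart from the images and the stack height. I never saw a third, and the canister's slot, its weight and the tray all agreed it was empty. In the very last picture the canister's mouth was too small to see fully into.
- **Upsets on the way:** the canister slipped a little in the grip during tapping. The post stand was knocked aside after the base ring was on it; I measured its position again from the images before placing the collars.
- **Last checks:** the clamping ring went down with no sideways force. The final pictures show the stack flat and home, the post upright, the canister lying flat and the tray empty. The jam jar and card reader look unmoved by eye, and the arm was well clear of everything. The two cameras disagreed by about 2 mm on the post's position, which did not hinder the fits.

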